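# Release the tube shaker and hang the tube rack on its two posts

### The job

Get the tube shaker ready for a run: draw the lock pin up out of the deck and park it in the notch of the bracket on the shaker's side, hanging upright by its flange. Then bring the tube rack over, keeping it upright, line up both of its end holes with the two posts on the deck and lower it gently until it sits flat and fully home. Leave the reagent bottle, tip box, beaker and clamp stand where they are.

Things in the scene. Friction and masses are not known exactly. Their poses are not given: they have to be found in the camera images.
- shaker: Tube shaker fixed to the bench: white housing 200 (its x) x 240 (its y) mm, top face at 70 mm. Origin on the bench under its centre, z up; grey control panel on its -x side, steel pin bracket on its +y side. It stands on the left or the right half of the bench, turned up to 20 degrees
- deck: Aluminium plate on the shaker, 130 (x) x 220 (y) x 8 mm. Origin at the centre of its upper face, 86 mm above the bench; axes as the shaker's. Slides up to 12 mm either way along its y against about 6 N of friction, staying where it is left; the lock pin in its 13 mm centre bore holds it in the middle with some 3 mm of play
- post_a (a point): foot of one steel post on the deck, on the deck's upper face, 85 mm from its centre towards +y. Post 12 mm in diameter up to 20 mm above the deck, then tapering to a 5 mm tip at 30 mm
- post_b (a point): foot of the other, identical post, 85 mm from the deck's centre towards -y
- lock_pin: Loose steel pin with a black plastic knob, 0.08 kg, standing in the bore at the deck's centre, in the rack's way; lifts straight out. Round about its z. Origin on the axis at the underside of its flange, which rests on the deck: above it the flange, 28 mm across, 4 mm thick, then the round knob, 24 mm across up to 35 mm; below it a shank 10 mm across, 45 mm long, with chamfered end
- notch (a point): Where the parked pin's origin goes: level with the top of the steel fork on the shaker's +y side, 66 mm above the bench, 148 mm from the shaker's centre. Fork 6 mm thick, 39 mm wide; slot 15 mm wide (shaker's x), 133 to 172 mm from the centre, open to +y, nothing below it but bench; 4.5 mm high lips at 166 to 172 mm keep the flange in. Shank hangs in the slot, flange on the tines
- rack: Loose steel tube rack, 0.45 to 0.7 kg, standing on the bench; origin at the centre of its underside, z up, long axis y. Base plate 90 (x) x 200 (y) x 8 mm, a 15 mm hole at each end; eight empty capped tubes clipped firmly in, caps up to 88 mm high, within 37 mm of the centre in x, 58 mm in y; end uprights at y = +-66 mm carry the bail. Either end may go on either post. Seated, it lies flat
- bail (a point): centre of the rack's bail, a steel bar 12 mm wide (rack's x) and 14 mm high that runs along the rack's y for 135 mm, its centre 125 mm above the rack's underside: pinch it from above, across the rack's x
- hole_a (a point): centre of the 15 mm hole at the rack's +y end, on its underside, 85 mm from its centre
- hole_b (a point): centre of the 15 mm hole at the rack's -y end, on its underside, 85 mm from its centre
- reagent_bottle: loose amber bottle beside the rack, 66 mm in diameter, 150 mm tall; origin under its centre. Leave it alone
- tip_box: loose grey box of pipette tips with a clear lid, 83 x 123 mm, 62 mm high, beside the rack; origin under its centre. Leave it alone
- beaker: loose glass beaker behind the shaker, 68 mm in diameter, 90 mm tall; origin under its centre. Leave it alone
- clamp_stand: loose clamp stand at the back of the bench's middle: steel rod 12 mm thick and 300 mm tall, its axis at the origin; grey base 130 x 80 mm, from 30 mm before to 100 mm behind the rod; clamp arm at 245 mm height pointing away from the robot, 135 mm. Leave it alone

How it is judged:
On the way, in this order (a step that is already met when the one before it is completed fails the run):
1. the lock pin hangs upright in the bracket's notch by its flange (horizontal distance between lock_pin and notch below 0.012 m and z of lock_pin in the frame of notch between -0.004 and 0.004 m and angle between lock_pin's own z axis and vertical below 0.12 rad), for 0.2 s.
2. the rack sits flat and fully home on the deck with a post through each end hole (((horizontal distance between hole_a and post_a below 0.004 m and horizontal distance between hole_b and post_b below 0.004 m) or (horizontal distance between hole_a and post_b below 0.004 m and horizontal distance between hole_b and post_a below 0.004 m)) and z of rack in the frame of deck between -0.004 and 0.004 m and angle between rack's own z axis and vertical below 0.03 rad), for 0.2 s.
At the end, for the whole second after the job is handed in: Lock pin at rest in the notch: origin within 12 mm sideways and 4 mm in height of the notch point, upright within 0.12 rad. Rack at rest on the deck: each end hole within 4 mm of its own post (either way round), underside within 4 mm of the deck, level within 0.03 rad (all of step 1 and all of step 2 and linear speed of each of rack, lock_pin below 0.02 m/s); the robot touches nothing.
It fails at once if the reagent bottle, tip box, beaker or clamp stand is shifted more than 25 mm or tipped (distance of any of reagent_bottle, tip_box, beaker, clamp_stand from where it was at the start of the episode above 0.025 m or angle between any of reagent_bottle, tip_box, beaker, clamp_stand's own z axis and vertical above 0.25 rad).
It fails at once if the rack is tipped more than 0.5 rad (angle between rack's own z axis and vertical above 0.5 rad).
It fails at once if the rack is dropped (falls faster than 0.3 m/s out of the fingers, a drop of some 5 mm) (linear speed of rack above 0.3 m/s and contact force between the fingers and rack below 0.2 N).
It fails at once if the rack is forced onto the deck (contact force over 60 N) (contact force between rack and deck above 60 N).
It also fails if it takes over 66 s, if anything falls off the work surface, if the arm or the gripper's body presses on something with over 40 N, if the wrist force passes 120 N, or if a joint passes its speed limit or range.

### The arm

A 6-joint arm with a two-finger parallel gripper is mounted at the origin on the work surface. World frame = base frame: x ahead of the robot, y to its left, z up, the work surface at z = 0. Lengths are in m, angles in rad, forces in N, time in s.
With the tool pointing down it reaches from about 0.3 to 0.875 m from the base axis. Payload 6.4 kg.
Tool frame: the origin (TCP) lies at the very end of the fingers, on their centre line; the grasp point (between the pads) lies 19 mm behind it; x points along the fingers, z is the direction in which the jaws open and shut, and the axes are right-handed (so a half turn about x gives the same grasp; the last joint's range is limited). The gripper opens to 85 mm and grips with 20 to 120 N. Pads are 22 mm wide; open, the fingers measure 114 mm over their backs; the gripper's body (76 mm by 85 mm) begins 54 mm behind the grasp point. The pads swing forward as they close: fully open they stand 13 mm farther back than shut.
Start: joints at [-1.378, 0.181, 1.607, -0, 1.354, -0.206], TCP at [0.223, -0.53, 0.231] pointing down, gripper open.
Joint ranges: [-2.99, 2.99], [-0.89, 2.07], [0.3, 2.58], [-1.14, 4.28], [0, 2.63], [-3.12, 3.12]. Speed limits (rad/s): [2.57, 2.57, 3.01, 3.14, 3.14, 3.14].

### API

Orientations are given as a unit quaternion [x, y, z, w].
In Python, from rig import r gives the robot as it stands.
- The arm moves only by the tool jog_arm, never from a script. Its argument "series" is a list of rows, each a list of 5 numbers: the gripper command: -1 is fully open, 1 is shut, values between are in proportion, then the shift along the world's x, y, z in mm, then the turn about the world's z in degrees. In form: [[grip, tx, ty, tz, yaw], ...]. A call has exactly 5 rows; each row is the pose to reach, as a shift and turn from the pose commanded when the call began; what a row does not reach only later rows make up. A row lasts 1/10 s, in which the tool goes at most 50 mm and 8.59 degrees, less where a joint would pass 70% of its speed; a pose out of reach is approached as far as the arm can. A call with a gripper value outside its range is refused whole. The fingers move at their own pace and stop on an object; "newtons" is the grip in N (left out, the last holds). Time passes only in rows, so rows that repeat a pose let the fingers close, or fill a call up. It gives the time, the measured TCP pose, the force and the opening at its end, in the units of the state.
- r.get_obs(): the state, without advancing time (a new reading comes with each control period).
- r.capture(name): name is "side" or "top" or "wrist"; returns a dict with "img" (384x512x3 uint8, red, green, blue), "fx", "fy", "cx", "cy" (pixels), "cam_to_world" (4x4, takes a point from camera to world coordinates). Camera axes: x right, y up, looking along -z (the intrinsics and any distortion apply to the point x, -y, -z); pixel columns grow to the right and rows downward; lengths in m; the calibration is good to about 2 mm. The wrist camera is an equidistant fisheye: a pixel r from the principal point sees the ray r / f radians off the axis. A picture is of the moment at which its call begins. There is no depth.
- r.finish_job(): hands the job in, once; it reports no verdict.
The state is a dict: "t": time; "q": joint angles; "joint_vel": joint speeds; "joint_efforts": joint torques, N m; "tool_pos": TCP position; "eef_rot": TCP orientation; "contact_force": force on the tool from outside, world axes, zero at the start; "wrist_torque": the same for the moment, N m; "finger_gap": opening from 0.0 (shut) to 1.0 (fully open).
Only numpy, scipy, OpenCV 4.12 (cv2) and the standard library are available. Lean on these libraries where they do the work, as an engineer would, in place of code of your own. Each camera call takes 0.05 s, during which the arm holds its last target.

## Working session

There is one attempt and no reset: what is moved stays moved. The work goes in short steps, Python scripts to look and compute and a tool call to move; the robot and the scene stay as the last step left them, time stands still between calls to the robot, and variables do not carry over. Pictures are saved under pics/ and viewed, and the job is handed in when it is done.

Besides the shell and the picture viewer there is one more tool, called after "Call:" in YAML: its name, and indented under it one key for each argument. jog_arm: Moves the arm, as the interface text tells. Its arguments: {"type":"object","properties":{"series":{"type":"array","items":{"type":"array","items":{"type":"number"}}},"newtons":{"type":"number"}},"required":["series"]}

```bash
ls; mkdir -p pics
python3 - <<'E'
from rig import r
import cv2,json,numpy as np
o=r.get_obs();print(o)
for n in ["side","top","wrist"]:
    c=r.capture(n)
    cv2.imwrite(f"pics/{n}0.png",c["img"][:,:,::-1])
    print(n,c["fx"],c["fy"],c["cx"],c["cy"],np.round(c["cam_to_world"],4).tolist(),[k for k in c])
    np.savez(f"{n}0.npz",**c)
E
```

```text
pics
{'t': 0.0, 'q': array([-1.37828547e+00,  1.81550814e-01,  1.60800412e+00, -1.54947901e-05,
        1.35380616e+00, -2.06300886e-01]), 'joint_vel': array([ 0.00071767, -0.00057214, -0.00107013, -0.00092321, -0.00119474,
       -0.0006314 ]), 'joint_efforts': array([ 6.10458101e-04, -4.44867647e+01, -3.51334012e+01, -2.10688045e-04,
        9.24230641e-03, -2.04542499e-05]), 'tool_pos': array([ 0.22318884, -0.52931519,  0.23038054]), 'eef_rot': array([ 0.39148897,  0.58957901, -0.39060618,  0.58869329]), 'contact_force': array([-0.24330162,  0.63041023,  0.47458703]), 'wrist_torque': array([0.01867099, 0.01374469, 0.03074015]), 'finger_gap': 0.9954213453518813}
side 439.8866350598336 439.8866350598336 248.96471494797072 187.92336118596364 [[-0.9903, 0.0895, -0.1061, 0.473], [-0.1379, -0.5465, 0.826, 0.8404], [0.0159, 0.8327, 0.5536, 0.6431], [0.0, 0.0, 0.0, 1.0]] ['img', 'fx', 'fy', 'cx', 'cy', 'cam_to_world']
top 428.9821366147675 428.9821366147675 259.7946438019157 190.15743383795524 [[-0.0208, 0.9732, -0.229, 0.3384], [-0.9998, -0.0202, 0.005, 0.0292], [0.0002, 0.2291, 0.9734, 1.152], [0.0, 0.0, 0.0, 1.0]] ['img', 'fx', 'fy', 'cx', 'cy', 'cam_to_world']
wrist 297.3186396354542 297.3186396354542 258.01394693482365 187.9245420357687 [[0.3888, 0.8855, 0.2546, 0.2871], [-0.9213, 0.3742, 0.1055, -0.5037], [-0.0018, -0.2756, 0.9613, 0.3729], [0.0, 0.0, 0.0, 1.0]] ['img', 'fx', 'fy', 'cx', 'cy', 'cam_to_world']
```

View pics/top0.png

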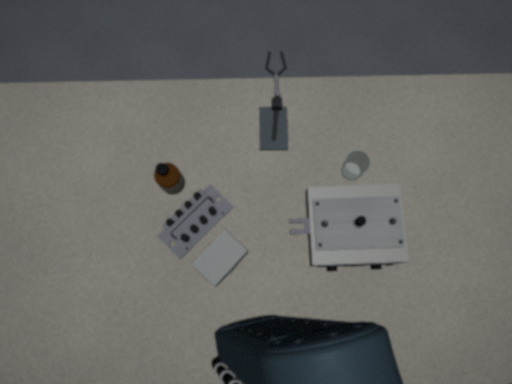

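View pics/side0.png

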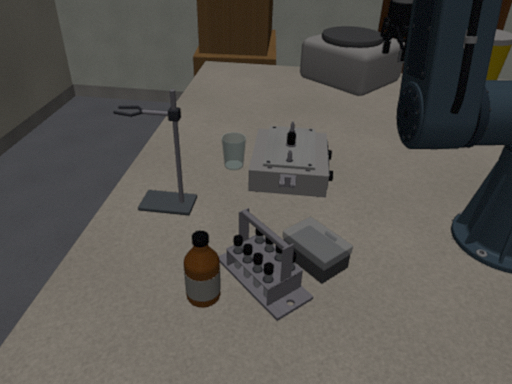

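View pics/wrist0.png

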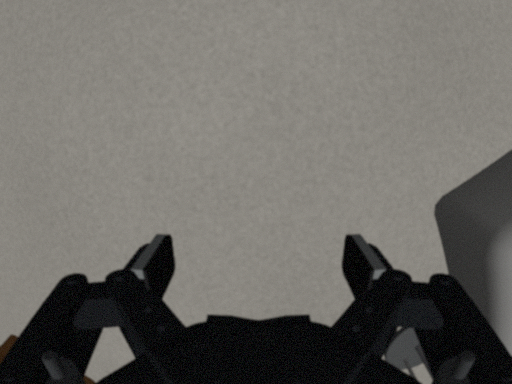

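Run:
```python
import cv2
t=cv2.imread("pics/top0.png");s=cv2.imread("pics/side0.png")
def crop(im,x0,y0,x1,y1,k,n):
    c=cv2.resize(im[y0:y1,x0:x1],None,fx=k,fy=k,interpolation=cv2.INTER_CUBIC)
    c=cv2.convertScaleAbs(c,alpha=1.5)
    for x in range((x0+9)//10*10,x1,10):
        cv2.line(c,(int((x-x0+.5)*k),0),(int((x-x0+.5)*k),4 if x%50 else 12),(0,0,255),1)
        if x%20==0: cv2.putText(c,str(x),(int((x-x0+.5)*k)-10,20),0,.35,(0,0,255),1)
    for y in range((y0+9)//10*10,y1,10):
        cv2.line(c,(0,int((y-y0+.5)*k)),(6,int((y-y0+.5)*k)),(0,0,255),1)
        if y%20==0: cv2.putText(c,str(y),(8,int((y-y0+.5)*k)+4),0,.35,(0,0,255),1)
    cv2.imwrite(n,c)
crop(t,280,140,420,280,5.5 and 4,"pics/ts.png") if 0 else crop(t,280,170,412,275,6,"pics/ts.png")
crop(t,145,155,255,290,4.4,"pics/tr.png")
crop(s,215,205,355,320,5,"pics/sr.png")
crop(s,240,115,340,205,6,"pics/ss.png")
```

```text
(no output)
```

View pics/ts.png

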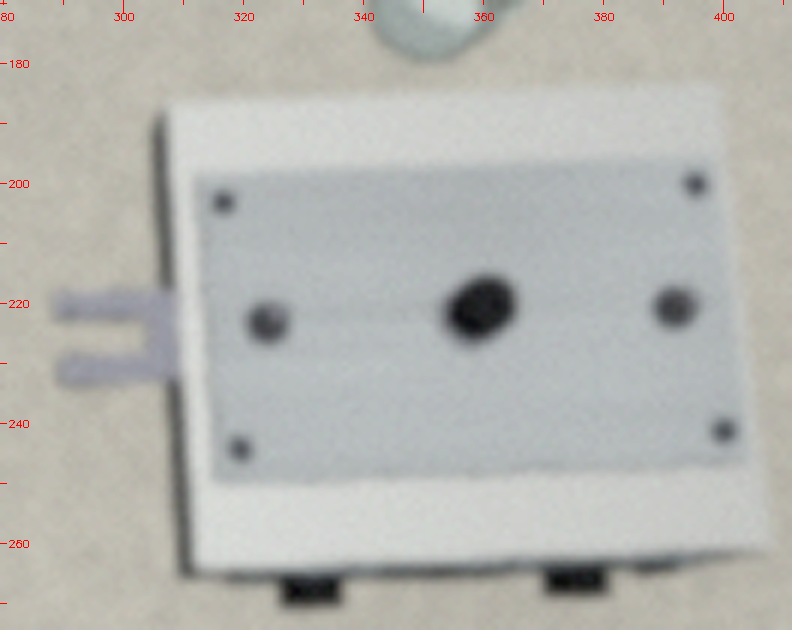

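View pics/tr.png

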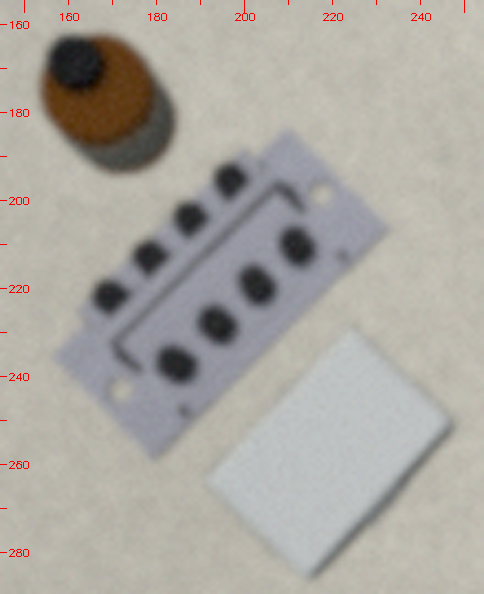

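View pics/sr.png

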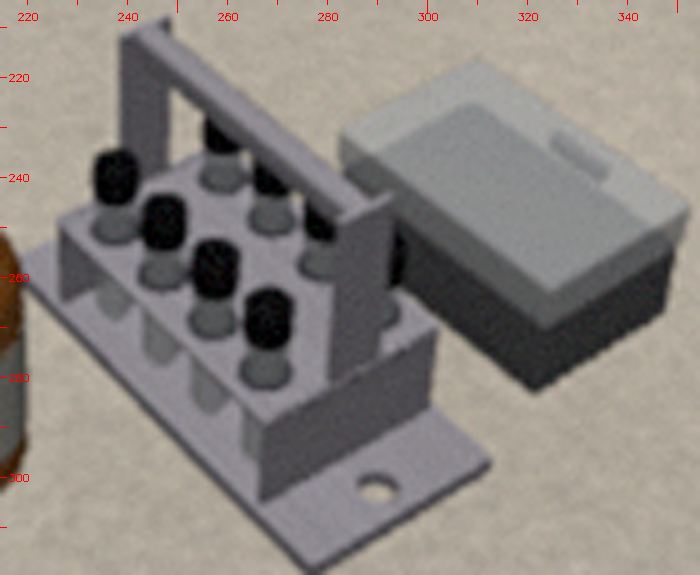

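View pics/ss.png

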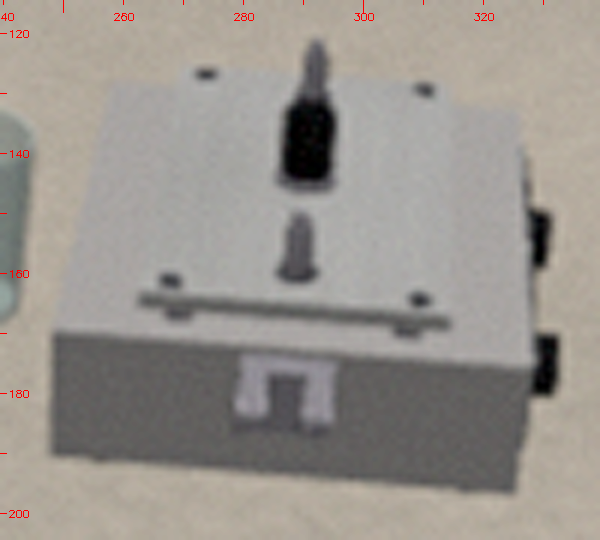

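```bash
cat > h.py <<'E'
import numpy as np,cv2
from scipy.optimize import least_squares
def ld(n): return dict(np.load(n))
def proj(c,P):
    P=np.atleast_2d(P);T=np.linalg.inv(c["cam_to_world"]);p=P@T[:3,:3].T+T[:3,3]
    u=np.stack([p[:,0],-p[:,1],-p[:,2]],1)
    if "wrist" in c and c["wrist"]:
        rr=np.hypot(u[:,0],u[:,1]);th=np.arctan2(rr,u[:,2]);k=th/np.maximum(rr,1e-9)
        return np.stack([c["fx"]*u[:,0]*k+c["cx"],c["fy"]*u[:,1]*k+c["cy"]],1)
    return np.stack([c["fx"]*u[:,0]/u[:,2]+c["cx"],c["fy"]*u[:,1]/u[:,2]+c["cy"]],1)
def tf(x,y,a,P):
    P=np.array(P,float);c,s=np.cos(a),np.sin(a)
    return np.stack([x+c*P[:,0]-s*P[:,1],y+s*P[:,0]+c*P[:,1],P[:,2]],1)
E
cat > fit0.py <<'E'
from h import *
t=ld("top0.npz");s=ld("side0.npz")
# shaker pts (local, deck flag, cam, px)
S=[((.1,.12,.07),0,t,(307,186.7)),((.1,-.12,.07),0,t,(399.2,184.2)),((-.1,-.12,.07),0,t,(407.8,260.3)),((-.1,.12,.07),0,t,(312,263.7)),
((.065,.11,.086),1,t,(312,198.7)),((.065,-.11,.086),1,t,(396.7,195.8)),((-.065,-.11,.086),1,t,(403.3,247)),((-.065,.11,.086),1,t,(315.2,249.8)),
((0,.085,.101),1,t,(324.2,223.2)),((0,-.085,.101),1,t,(392.2,220.7)),((0,0,.121),1,t,(361.2,219.5)),
((.0195,.172,.066),0,t,(288.2,218)),((-.0195,.172,.066),0,t,(289,233.5)),
((0,.085,.086),1,s,(289,160.8)),((0,.085,.116),1,s,(289.5,150)),((0,-.085,.116),1,s,(292.3,121.5)),
((.1,.12,.07),0,s,(247.8,170)),((-.1,.12,.07),0,s,(327.8,176.2)),((.1,-.12,.07),0,s,(257.5,128.7)),((-.1,-.12,.07),0,s,(326.5,133.2))]
def f(p,only=None):
    R=[]
    for l,d,c,px in S:
        l=np.array(l)+[0,d*p[3],0]
        R.append(proj(c,tf(p[0],p[1],p[2],[l]))[0]-px)
    return np.array(R)
g=lambda p:f(p).ravel()
q=least_squares(g,[.3,-.25,0,0],loss='soft_l1');print("shaker",q.x,np.degrees(q.x[2]));print(np.round(f(q.x),1).tolist())
R=[((0,.085,.008),t,0),((0,-.085,.008),t,0)]
K=[((0,-.085,.008),t,(217.5,198.4)),((0,.085,.008),t,(172,242.7)),((.045,-.1,.008),t,(209.7,184)),((-.045,-.1,.008),t,(232.7,206.8)),((-.045,.1,.008),t,(179.7,259)),((.045,.1,.008),t,(157,235.6)),
((0,.085,.008),s,(290.3,302.1)),((.045,.1,.008),s,(276.9,319.1)),((-.045,.1,.008),s,(312.7,297.1)),((.045,-.1,.008),s,(218.5,256.1))]
def fr(p): return np.array([proj(c,tf(*p,[l]))[0]-px for l,c,px in K])
q2=least_squares(lambda p:fr(p).ravel(),[.35,.2,-.7],loss='soft_l1');print("rack",q2.x,np.degrees(q2.x[2]));print(np.round(fr(q2.x),1).tolist())
print("notch",tf(*q.x[:3],[[0,.148,.066]]),"pin",tf(*q.x[:3],[[0,q.x[3],.086]]))
E
python3 fit0.py
```

```text
shaker [ 0.50049494 -0.21982909  0.01332322  0.00168311] 0.7633643864248111
[[-0.2, 0.3], [-0.2, -0.3], [-0.1, 1.4], [-0.5, 1.3], [-0.5, 0.1], [1.2, 0.1], [0.2, 0.1], [-0.4, 0.4], [-0.2, -0.4], [0.3, -0.2], [-1.1, 0.9], [0.0, 0.5], [-0.0, 0.2], [-0.9, -0.7], [-0.6, -0.3], [-0.4, -0.5], [-0.5, -0.8], [-0.3, -0.7], [0.1, -1.0], [-0.9, -0.8]]
rack [0.52496939 0.20092954 0.77090796] 44.169772370033165
[[-0.3, 0.9], [-0.7, 1.1], [0.0, 0.3], [-0.0, 0.1], [-1.1, 0.9], [-1.3, 0.4], [-0.5, -0.9], [-0.6, -1.7], [0.1, -1.5], [-2.1, -0.2]]
notch [[ 0.49852316 -0.07184223  0.066     ]] pin [[ 0.50047252 -0.21814613  0.086     ]]
```

Run:
```python
from rig import r
from scipy.spatial.transform import Rotation as R
import numpy as np
o=r.get_obs();M=R.from_quat(o["eef_rot"]).as_matrix();print(np.round(M,3))
print("jaw yaw",np.degrees(np.arctan2(M[1,2],M[0,2])))
C=np.load("wrist0.npz")["cam_to_world"];print(np.round(M.T@(C[:3,3]-o["tool_pos"]),4));print(np.round(M.T@C[:3,:3],3))
```

```text
[[-0.     0.922  0.388]
 [ 0.001  0.388 -0.922]
 [-1.     0.    -0.001]]
jaw yaw -67.15266494922378
[-0.1422  0.0689  0.0009]
[[ 0.001  0.276 -0.961]
 [ 0.001  0.961  0.276]
 [ 1.    -0.001  0.   ]]
```

Call:
jog_arm:
  series:
    - [-1,30,34,0,7]
    - [-1,62,70,0,15]
    - [-1,94,105,0,23]
    - [-1,126,141,0,31]
    - [-1,158,177,0,38]

```text
t: 0.65
tool_pos: [0.3821, -0.3512, 0.2311]
eef_rot: [0.176, 0.685, -0.176, 0.685]
contact_force: [0.8, -0.3, -0.0]
finger_gap: 0.999
```

Call:
jog_arm:
  series:
    - [-1,30,34,0,7]
    - [-1,62,70,0,15]
    - [-1,94,105,0,23]
    - [-1,119,135,0,30]
    - [-1,119,135,0,30]

```text
t: 1.15
tool_pos: [0.5024, -0.214, 0.231]
eef_rot: [-0.008, 0.707, 0.009, 0.707]
contact_force: [-0.7, -1.0, 0.0]
finger_gap: 0.999
```

```bash
cat > look.py <<'E'
import sys,numpy as np,cv2
from rig import r
from scipy.spatial.transform import Rotation as R
n=sys.argv[1]
o=r.get_obs()
for k in sys.argv[2:]:
    c=r.capture(k);c["wrist"]=(k=="wrist")
    np.savez(f"{n}_{k}.npz",**c,tool=o["tool_pos"],rot=o["eef_rot"]);cv2.imwrite(f"pics/{n}_{k}.png",cv2.convertScaleAbs(c["img"][:,:,::-1],alpha=1.4))
o=r.get_obs();M=R.from_quat(o["eef_rot"]).as_matrix()
print(o["t"],np.round(o["tool_pos"],4),"jaw",round(np.degrees(np.arctan2(M[1,2],M[0,2])),2),"tilt",np.round(M[:2,0],4),np.round(o["contact_force"],1),np.round(o["finger_gap"],3),"q",np.round(o["q"],2))
E
python3 look.py w1 wrist
```

```text
1.2 [ 0.5012 -0.2158  0.2309] jaw 1.07 tilt [-0.0006  0.0004] [-1.  -0.6  0.3] 0.998 q [-0.62  0.12  1.68 -0.    1.35 -0.64]
```

View pics/w1_wrist.png

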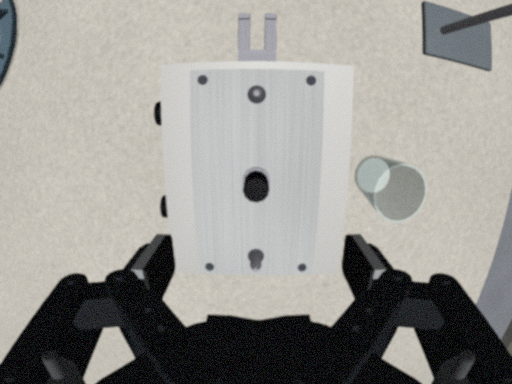

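```bash
cat > crop.py <<'E'
import sys,cv2
f,x0,y0,x1,y1,k,n=sys.argv[1],*map(int,sys.argv[2:6]),float(sys.argv[6]),sys.argv[7]
c=cv2.resize(cv2.imread(f)[y0:y1,x0:x1],None,fx=k,fy=k,interpolation=cv2.INTER_CUBIC)
for x in range((x0+9)//10*10,x1,10):
    X=int((x-x0+.5)*k);cv2.line(c,(X,0),(X,6),(0,0,255),1)
    if x%20==0: cv2.putText(c,str(x),(X-10,18),0,.35,(0,0,255),1)
for y in range((y0+9)//10*10,y1,10):
    Y=int((y-y0+.5)*k);cv2.line(c,(0,Y),(6,Y),(0,0,255),1)
    if y%20==0: cv2.putText(c,str(y),(8,Y+4),0,.35,(0,0,255),1)
cv2.imwrite(n,c)
E
python3 crop.py pics/w1_wrist.png 150 5 370 125 3.6 pics/c1.png; python3 crop.py pics/w1_wrist.png 150 125 370 285 3.6 pics/c2.png
```

```text
(no output)
```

View pics/c1.png

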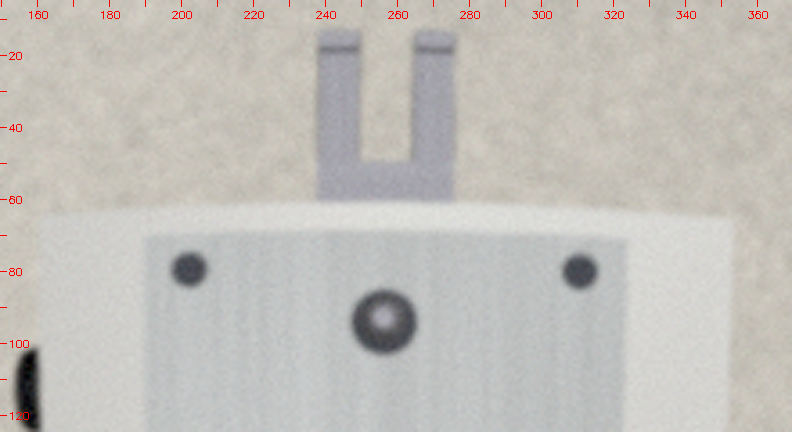

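View pics/c2.png

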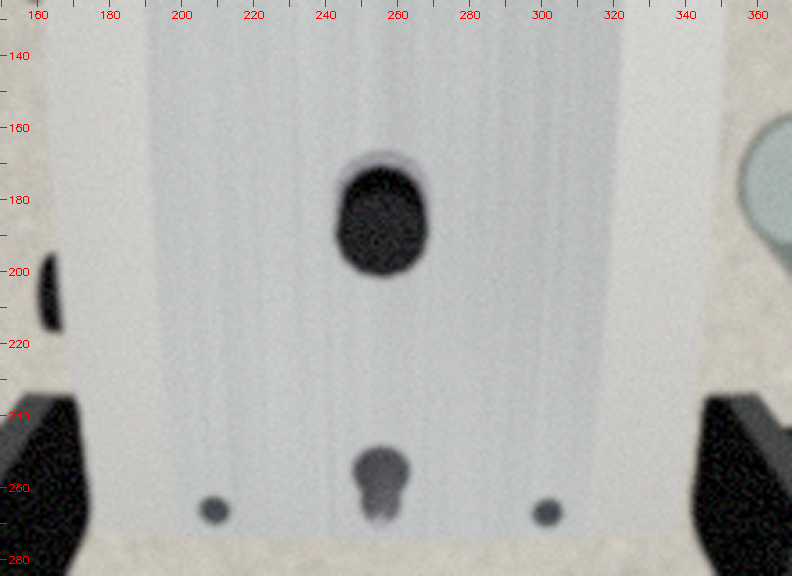

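```bash
cat > fit1.py <<'E'
from h import *
exec(open("fit0.py").read().split("def f(p")[0].split("\n",1)[1])
w=ld("w1_wrist.npz")
W=[((-.1,.12,.07),0,w,(159.5,64.8)),((.1,.12,.07),0,w,(353.7,64.8)),((-.065,.11,.086),1,w,(189.8,70.1)),((.065,.11,.086),1,w,(323.7,70.6)),
((0,.085,.106),1,w,(256.2,93.7)),((0,-.085,.116),1,w,(255.3,268.4)),((0,0,.121),1,w,(255.6,188.9)),((-.0195,.172,.0705),0,w,(237.6,12.8)),((.0195,.172,.0705),0,w,(276.4,12.8)),
((-.0075,.133,.066),0,w,(249.5,48.9)),((.0075,.133,.066),0,w,(263.7,48.9)),((-.065,-.11,.086),1,w,(196.2,274.5)),((.065,-.11,.086),1,w,(314.8,274.5))]
def fit(S):
    f=lambda p:np.array([proj(c,tf(p[0],p[1],p[2],[np.array(l)+[0,d*p[3],0]]))[0]-px for l,d,c,px in S])
    q=least_squares(lambda p:f(p).ravel(),[.5,-.22,0,0],loss='soft_l1').x
    print(np.round(q[:2],4),"yaw",np.round(np.degrees(q[2]),2),"d",np.round(q[3],4),"notch",np.round(tf(*q[:3],[[0,.148,.066]]),4),"pin",np.round(tf(*q[:3],[[0,q[3],.086]]),4))
    print(np.round(f(q),1).tolist())
fit(W);fit([s for s in S if s[2] is t]);fit([x for x in S if x[2] is s]);fit(S+W)
E
python3 fit1.py
```

```text
[ 0.4999 -0.2195] yaw 1.06 d -0.0 notch [[ 0.4971 -0.0715  0.066 ]] pin [[ 0.4999 -0.2195  0.086 ]]
[[0.8, -0.2], [-0.5, 0.5], [-0.7, -0.1], [0.2, -0.1], [-0.0, -0.6], [0.2, 1.4], [0.1, 1.2], [-0.0, -0.3], [-0.3, -0.2], [-0.2, 0.1], [0.4, 0.1], [2.8, -1.2], [-2.3, -0.6]]
[ 0.5013 -0.2203] yaw 0.75 d 0.0019 notch [[ 0.4993 -0.0724  0.066 ]] pin [[ 0.5012 -0.2184  0.086 ]]
[[-0.0, -0.0], [-0.1, -0.6], [0.0, 1.1], [-0.3, 1.0], [-0.4, -0.3], [1.2, -0.2], [0.3, -0.2], [-0.3, 0.0], [-0.1, -0.7], [0.4, -0.5], [-1.0, 0.6], [0.2, 0.2], [0.2, -0.1]]
[ 0.499  -0.2157] yaw 0.84 d -0.0 notch [[ 0.4968 -0.0677  0.066 ]] pin [[ 0.499  -0.2157  0.086 ]]
[[-0.3, -0.2], [-0.0, 0.2], [0.0, -0.1], [-0.1, 0.1], [0.4, 0.2], [0.4, -0.3], [-0.4, -0.1]]
[ 0.5    -0.2195] yaw 1.02 d 0.0003 notch [[ 0.4973 -0.0716  0.066 ]] pin [[ 0.5    -0.2192  0.086 ]]
[[-0.5, 0.7], [-0.5, -0.3], [-0.1, 1.4], [-0.4, 1.7], [-0.1, 0.4], [1.5, 0.1], [0.8, 0.1], [0.2, 0.8], [0.2, -0.0], [0.8, -0.1], [-0.6, 1.1], [-0.1, 1.0], [-0.1, 0.7], [-0.5, -0.9], [-0.2, -0.5], [-0.3, -0.7], [-0.2, -0.6], [0.2, -0.7], [0.1, -0.9], [-0.9, -0.8], [0.9, -0.2], [-0.3, 0.6], [-0.5, -0.4], [0.4, -0.3], [0.1, -0.9], [0.3, 1.2], [0.2, 0.9], [0.2, -0.3], [-0.1, -0.1], [-0.0, 0.1], [0.5, 0.2], [2.8, -1.5], [-2.2, -0.7]]
```

Call:
jog_arm:
  series:
    - [-1,-1,-4,-40,0]
    - [-1,-1,-4,-80,0]
    - [-1,-1,-4,-115,0]
    - [-0.2,-1,-4,-137,0]
    - [-0.2,-1,-4,-137,0]
  newtons: 40

```text
t: 1.7
tool_pos: [0.4959, -0.2213, 0.0905]
eef_rot: [-0.003, 0.709, 0.006, 0.705]
contact_force: [-0.2, 0.6, 0.1]
finger_gap: 0.693
```

Call:
jog_arm:
  series:
    - [1,0,0,0,0]
    - [1,0,0,0,0]
    - [1,0,0,0,0]
    - [1,0,0,0,0]
    - [1,0,0,0,0]

```text
t: 2.2
tool_pos: [0.5004, -0.2231, 0.0963]
eef_rot: [-0.006, 0.706, 0.004, 0.708]
contact_force: [-1.7, -1.4, 7.2]
finger_gap: 0.253
```

```bash
python3 look.py w2 wrist side
```

```text
2.3 [ 0.5004 -0.2231  0.0963] jaw 0.86 tilt [ 0.0026 -0.0028] [-1.5 -2.2  7. ] 0.256 q [-0.64  0.28  1.78 -0.    1.07 -0.65]
```

View pics/w2_wrist.png

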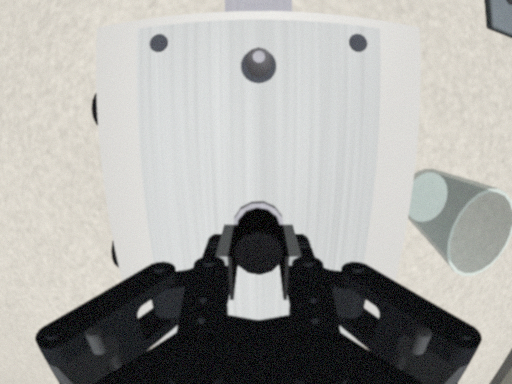

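View pics/w2_side.png

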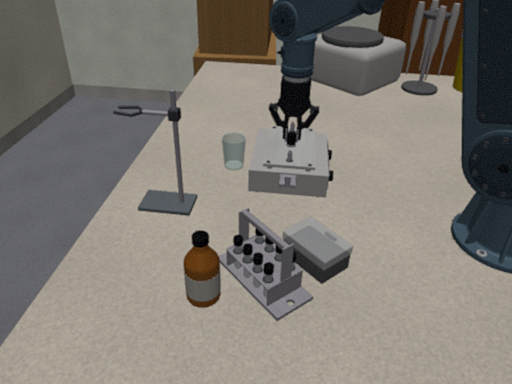

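Call:
jog_arm:
  series:
    - [1,0,0,15,0]
    - [1,0,0,40,0]
    - [1,0,0,70,0]
    - [1,0,0,95,0]
    - [1,0,0,95,0]

```text
t: 2.8
tool_pos: [0.5015, -0.2231, 0.1944]
eef_rot: [-0.007, 0.705, 0.004, 0.709]
contact_force: [0.5, 0.2, -0.3]
finger_gap: 0.249
```

```bash
python3 look.py w3 wrist side top; python3 crop.py pics/w3_side.png 230 70 350 200 4.6 pics/c3.png;python3 crop.py pics/w3_wrist.png 150 0 370 200 3.4 pics/c4.png
```

```text
2.95 [ 0.4988 -0.2214  0.1889] jaw 0.86 tilt [-0.0007  0.0007] [ 0.5  0.2 -0.6] 0.253 q [-0.64  0.16  1.72  0.    1.26 -0.65]
```

View pics/c3.png

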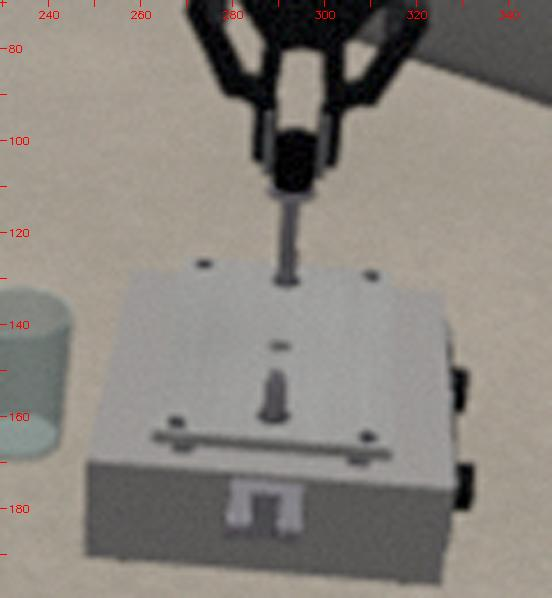

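View pics/w3_wrist.png

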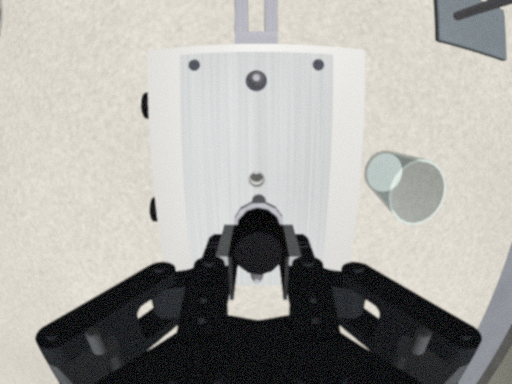

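Call:
jog_arm:
  series:
    - [1,-1,35,0,0]
    - [1,-2,75,0,0]
    - [1,-2,115,0,0]
    - [1,-3,148,0,0]
    - [1,-3,148,0,0]

```text
t: 3.45
tool_pos: [0.4946, -0.0698, 0.1874]
eef_rot: [-0.006, 0.708, 0.008, 0.706]
contact_force: [-0.5, 0.1, -0.2]
finger_gap: 0.251
```

Call:
jog_arm:
  series:
    - [1,0,0,-20,0]
    - [1,0,0,-40,0]
    - [1,0,0,-50,0]
    - [1,0,0,-50,0]
    - [1,0,0,-50,0]

```text
t: 3.95
tool_pos: [0.4962, -0.0742, 0.1392]
eef_rot: [-0.005, 0.707, 0.005, 0.707]
contact_force: [0.6, -0.5, -0.7]
finger_gap: 0.255
```

```bash
python3 look.py w4 wrist side top; python3 crop.py pics/w4_side.png 230 90 350 200 5 pics/c3.png;python3 crop.py pics/w4_wrist.png 160 130 360 330 3.4 pics/c4.png;python3 crop.py pics/w4_top.png 270 180 370 270 6 pics/c5.png
```

```text
4.1 [ 0.497  -0.0743  0.1402] jaw 0.84 tilt [ 0.0015 -0.0006] [-0.2  0.2 -0.4] 0.255 q [-0.39  0.12  1.87 -0.    1.15 -0.4 ]
```

View pics/c3.png

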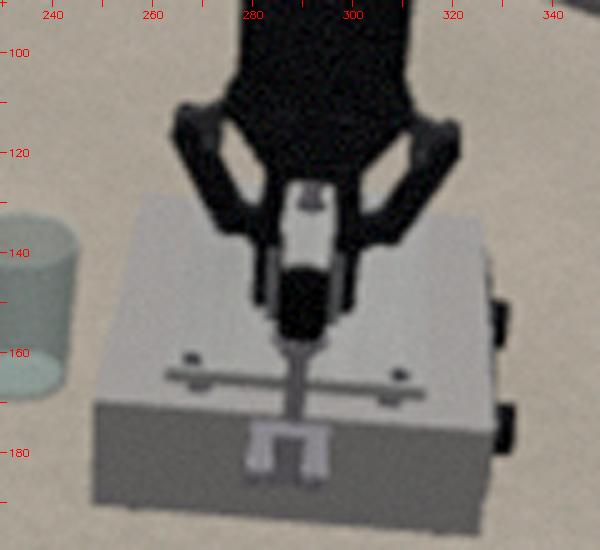

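View pics/c4.png

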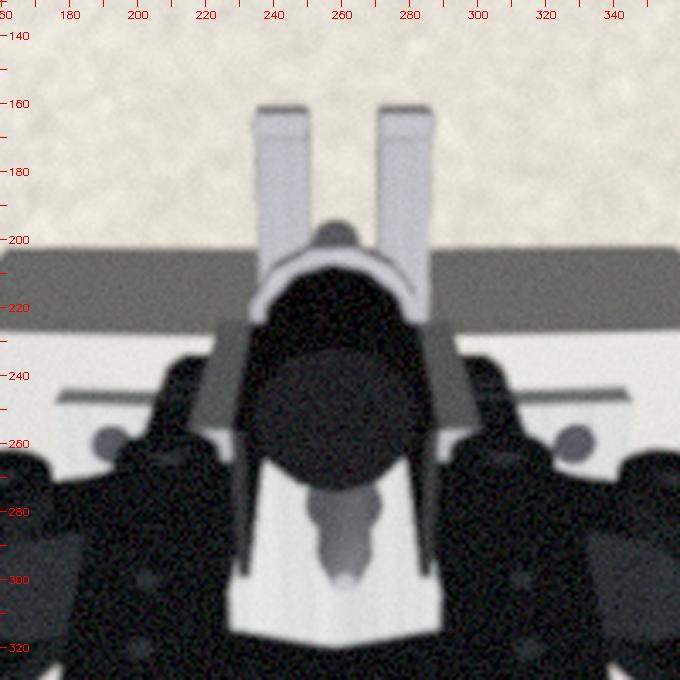

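```bash
python3 - <<'E'
from h import *
w=ld("w4_wrist.npz")
C=w["cam_to_world"];print(np.round(C,4))
for y in (-.075,-.072,-.069):
  for o in (.127,.131):
    print(y,o,"knobtop c",proj(w,[[.496,y,o+.035]])[0].round(1),"front flange",proj(w,[[.496,y+.014,o+.004],[.496,y+.014,o]]).round(1).tolist(),"shank end far",proj(w,[[.496,y+.0035,o-.045]])[0].round(1))
# slot
F=lambda l:tf(.5,-.2195,np.radians(1.03),[l])
for l in [(-.0195,.172,.0705),(.0195,.172,.0705),(-.0075,.172,.0705),(.0075,.172,.0705),(-.0195,.166,.066),(0,.148,.066)]: print(l,F(l),proj(w,F(l))[0].round(1))
E
python3 crop.py pics/w4_wrist.png 220 150 300 250 7 pics/c6.png
```

```text
[[ 0.9999 -0.0148 -0.0024  0.495 ]
 [ 0.0148  0.9614  0.2748 -0.0058]
 [-0.0018 -0.2748  0.9615  0.2816]
 [ 0.      0.      0.      1.    ]]
-0.075 0.127 knobtop c [258.5 261.2] front flange [[258.9, 209.7], [258.9, 207.2]] shank end far [258.6 199.8]
-0.075 0.131 knobtop c [258.5 265.6] front flange [[258.9, 212.3], [258.9, 209.7]] shank end far [258.6 201.6]
-0.072 0.127 knobtop c [258.6 255.6] front flange [[259.0, 204.4], [259.0, 202.1]] shank end far [258.7 195.7]
-0.072 0.131 knobtop c [258.6 259.9] front flange [[259.0, 207.0], [259.0, 204.4]] shank end far [258.7 197.5]
-0.069 0.127 knobtop c [258.7 249.8] front flange [[259.1, 199.1], [259.1, 196.9]] shank end far [258.8 191.6]
-0.069 0.131 knobtop c [258.7 254. ] front flange [[259.1, 201.5], [259.1, 199.1]] shank end far [258.8 193.3]
(-0.0195, 0.172, 0.0705) [[ 0.47741129 -0.04787832  0.0705    ]] [233.5 163.4]
(0.0195, 0.172, 0.0705) [[ 0.51640499 -0.04717726  0.0705    ]] [287.3 163.3]
(-0.0075, 0.172, 0.0705) [[ 0.48940935 -0.04766261  0.0705    ]] [250.  163.3]
(0.0075, 0.172, 0.0705) [[ 0.50440693 -0.04739297  0.0705    ]] [270.8 163.3]
(-0.0195, 0.166, 0.066) [[ 0.47751915 -0.05387735  0.066     ]] [234.1 170.1]
(0, 0.148, 0.066) [[ 0.49733956 -0.07152391  0.066     ]] [260.4 193.2]
```

View pics/c6.png

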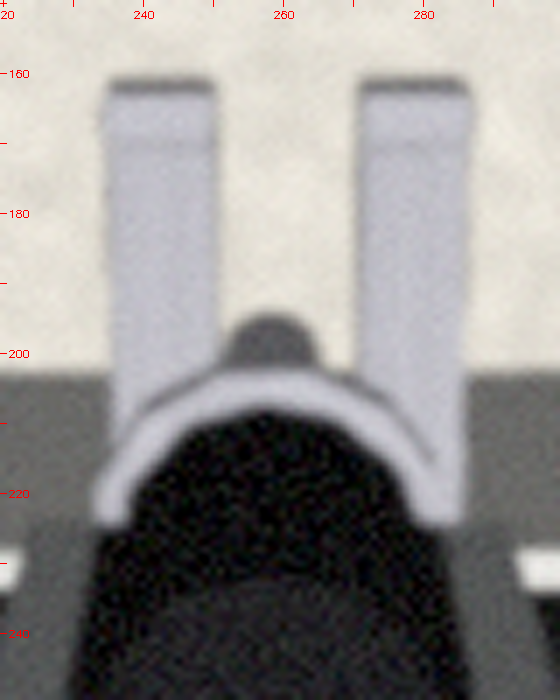

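Call:
jog_arm:
  series:
    - [1,2,0,0,0]
    - [1,2,0,-20,0]
    - [1,2,0,-40,0]
    - [1,2,0,-50,0]
    - [1,2,0,-55,0]

```text
t: 4.6
tool_pos: [0.498, -0.0737, 0.0836]
eef_rot: [-0.005, 0.707, 0.005, 0.707]
contact_force: [-0.5, 0.9, -0.9]
finger_gap: 0.25
```

```bash
python3 look.py w5 wrist side;python3 crop.py pics/w5_side.png 230 90 350 200 5 pics/c3.png;python3 crop.py pics/w5_wrist.png 160 130 360 330 3.4 pics/c4.png
```

```text
4.7 [ 0.4982 -0.0738  0.0841] jaw 0.85 tilt [-0.0006  0.0003] [0.1 0.3 0.7] 0.253 q [-0.38  0.21  1.9   0.    1.03 -0.4 ]
```

View pics/c3.png

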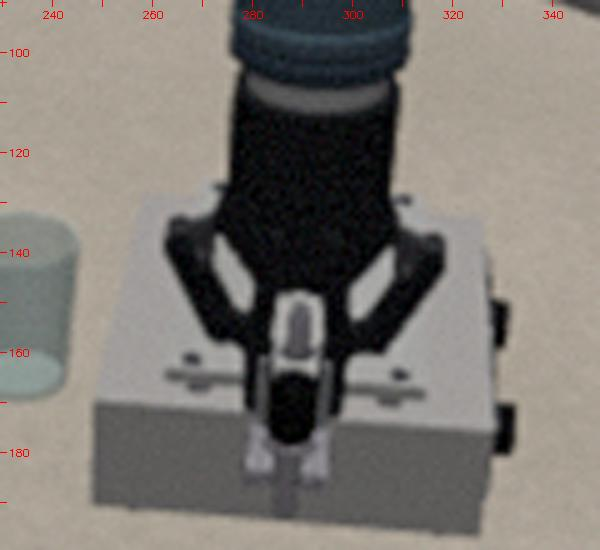

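View pics/c4.png

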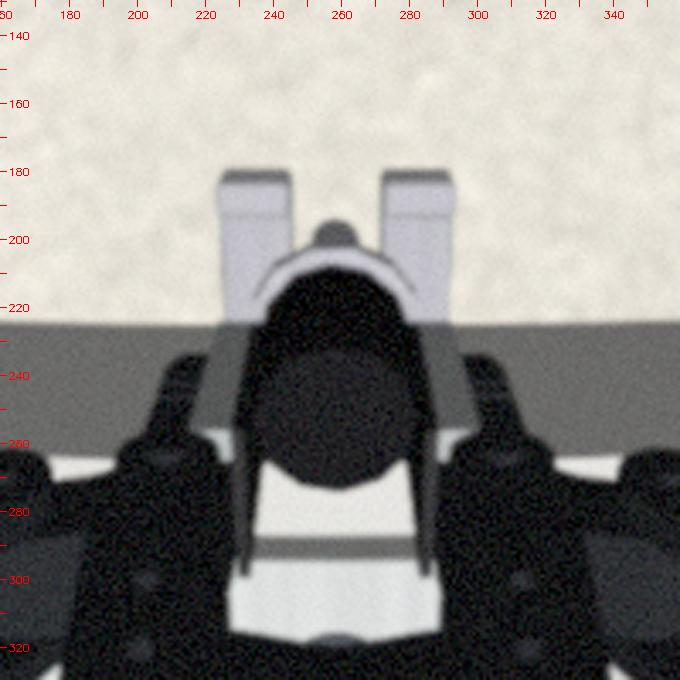

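Call:
jog_arm:
  series:
    - [1,0,0,-4,0]
    - [1,0,0,-6,0]
    - [1,0,0,-8,0]
    - [1,0,0,-9,0]
    - [1,0,0,-9,0]

```text
t: 5.2
tool_pos: [0.4987, -0.074, 0.0763]
eef_rot: [-0.005, 0.707, 0.005, 0.707]
contact_force: [-2.4, 0.9, 6.7]
finger_gap: 0.254
```

```bash
python3 look.py w6 wrist;python3 crop.py pics/w6_wrist.png 160 130 360 330 3.4 pics/c4.png
```

```text
5.25 [ 0.4987 -0.074   0.0763] jaw 0.86 tilt [ 0.0006 -0.0003] [-2.8  0.4  5.8] 0.253 q [-0.38  0.23  1.9  -0.    1.01 -0.4 ]
```

View pics/c4.png

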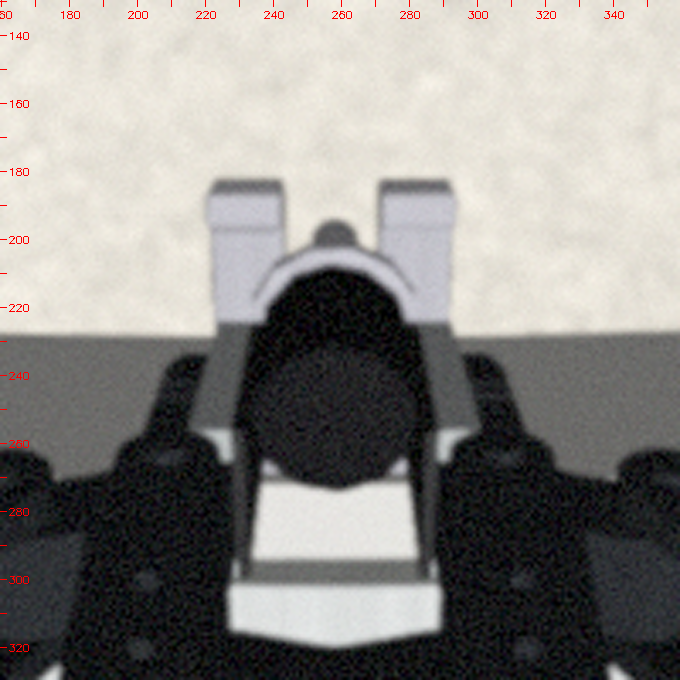

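Call:
jog_arm:
  series:
    - [-0.2,0,0,0,0]
    - [-0.2,0,0,0,0]
    - [-0.2,0,0,0,0]
    - [-0.2,0,0,0,0]
    - [-0.2,0,0,20,0]

```text
t: 5.75
tool_pos: [0.4961, -0.0731, 0.0931]
eef_rot: [-0.004, 0.709, 0.006, 0.705]
contact_force: [-0.7, -0.0, -0.2]
finger_gap: 0.596
```

Call:
jog_arm:
  series:
    - [-0.2,0,0,40,0]
    - [-0.2,0,0,80,0]
    - [-1,0,0,120,0]
    - [-1,0,0,160,0]
    - [-1,0,0,160,0]

```text
t: 6.25
tool_pos: [0.5015, -0.0751, 0.2618]
eef_rot: [-0.007, 0.703, 0.004, 0.711]
contact_force: [1.3, -0.3, -0.5]
finger_gap: 0.996
```

```bash
python3 look.py w7 wrist side;python3 crop.py pics/w7_side.png 230 100 350 210 5 pics/c3.png
```

```text
6.35 [ 0.4988 -0.0741  0.2562] jaw 0.85 tilt [ 0.0023 -0.0009] [-0.9  0.6 -0.3] 1.003 q [-0.38 -0.    1.75 -0.    1.39 -0.4 ]
```

View pics/c3.png

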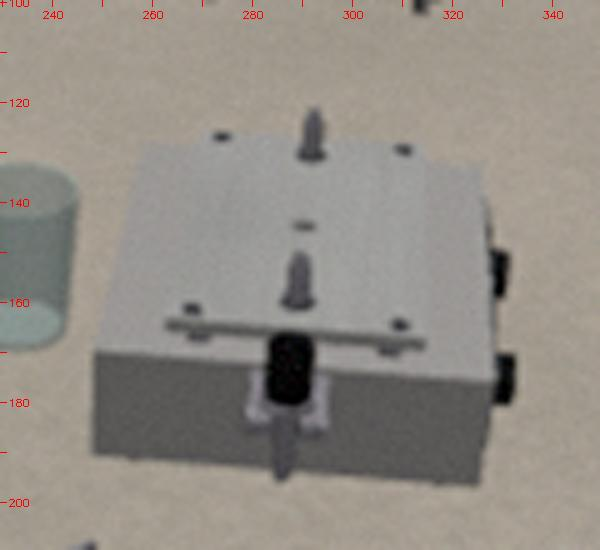

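View pics/w7_wrist.png

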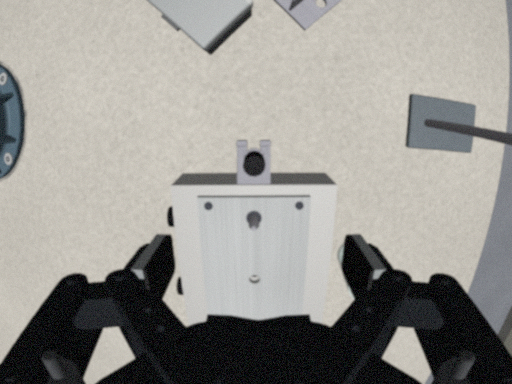

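Call:
jog_arm:
  series:
    - [-1,4,40,10,6]
    - [-1,8,85,25,13]
    - [-1,12,130,25,21]
    - [-1,16,175,25,29]
    - [-1,21,220,25,37]

```text
t: 6.85
tool_pos: [0.5182, 0.1478, 0.2782]
eef_rot: [-0.231, 0.669, 0.231, 0.667]
contact_force: [1.2, -0.0, 0.0]
finger_gap: 1.007
```

Call:
jog_arm:
  series:
    - [-1,4,35,0,4]
    - [-1,6,55,0,6]
    - [-1,6,55,0,6]
    - [-0.2,6,55,0,6]
    - [-0.2,6,55,0,6]

```text
t: 7.35
tool_pos: [0.5249, 0.2001, 0.2792]
eef_rot: [-0.264, 0.657, 0.264, 0.655]
contact_force: [0.2, 0.2, 0.0]
finger_gap: 0.695
```

```bash
python3 look.py w8 wrist
```

```text
7.4 [0.5251 0.2    0.2795] jaw 43.75 tilt [-0.0013 -0.0005] [-1.  -0.8 -0.1] 0.609 q [ 0.15  0.12  1.58 -0.    1.44 -0.61]
```

View pics/w8_wrist.png

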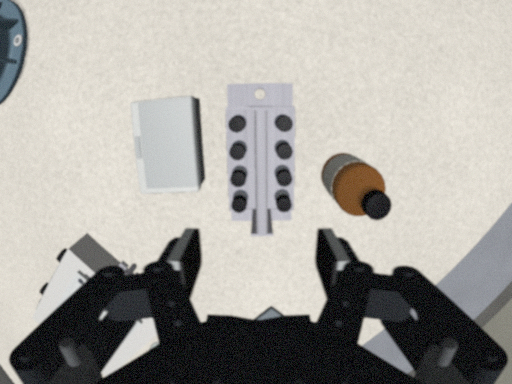

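```bash
python3 crop.py pics/w8_wrist.png 200 70 320 245 3.4 pics/c7.png
```

```text
(no output)
```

View pics/c7.png

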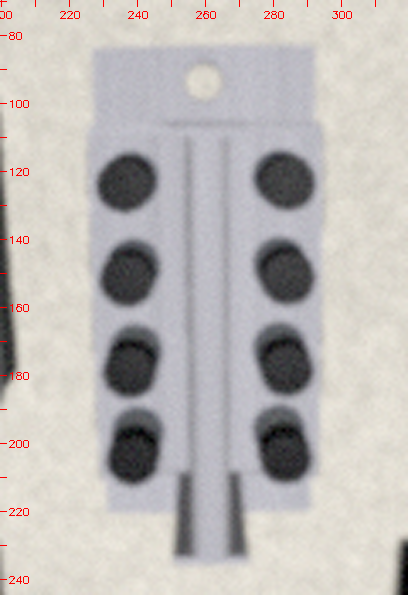

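```bash
cat > fit2.py <<'E'
from h import *
exec(open("fit0.py").read().split("K=[")[0].split("\n",1)[1].split("def f(p")[0])
K=eval("["+open("fit0.py").read().split("K=[")[1].split("\ndef fr")[0].strip().rstrip("]")+"]")
w=ld("w8_wrist.npz")
W=[((0,.085,.008),w,(259.5,93.3)),((-.045,.1,.008),w,(227.4,83)),((.045,.1,.008),w,(292.1,83)),((0,-.0675,.132),w,(261.6,234))]
def fit(K):
    fr=lambda p: np.array([proj(c,tf(*p,[l]))[0]-px for l,c,px in K])
    q=least_squares(lambda p:fr(p).ravel(),[.525,.2,.77],loss='soft_l1').x
    print(np.round(q[:2],4),np.degrees(q[2]),np.round(fr(q),1).tolist());return q
fit(W);q=fit(W+K)
b=least_squares(lambda p:np.r_[proj(t,[[p[0],p[1],.15]])[0]-(161.5,168),proj(w,[[p[0],p[1],.15]])[0]-(377,205)],[.6,.3]).x
print("bottle",b)
E
python3 fit2.py
```

```text
[0.5248 0.2022] 44.407781987555985 [[0.3, -0.3], [-0.5, -0.0], [0.4, -0.7], [-0.1, 1.2]]
[0.5249 0.2017] 44.239566482709265 [[0.3, -0.1], [-0.5, 0.1], [0.4, -0.3], [-0.5, 1.5], [-0.6, 0.9], [-1.0, 1.2], [-0.3, 0.3], [-0.3, 0.1], [-1.3, 0.9], [-1.6, 0.4], [-0.5, -0.6], [-0.5, -1.3], [0.2, -1.2], [-2.2, 0.1]]
bottle [0.63051579 0.26381495]
```

Call:
jog_arm:
  series:
    - [-0.2,0,1,-40,0.5]
    - [-0.2,0,1,-85,0.5]
    - [-0.2,0,1,-130,0.5]
    - [-0.2,0,1,-160,0.5]
    - [-0.2,0,1,-174,0.5]

```text
t: 7.9
tool_pos: [0.5231, 0.2006, 0.1029]
eef_rot: [-0.266, 0.657, 0.267, 0.653]
contact_force: [-1.3, 0.3, -0.1]
finger_gap: 0.602
```

Call:
jog_arm:
  series:
    - [1,0,0,0,0]
    - [1,0,0,0,0]
    - [1,0,0,0,0]
    - [1,0,0,0,0]
    - [1,0,0,0,0]
  newtons: 80

```text
t: 8.4
tool_pos: [0.527, 0.202, 0.1087]
eef_rot: [-0.267, 0.653, 0.266, 0.656]
contact_force: [-1.3, -2.5, 7.0]
finger_gap: 0.123
```

```bash
python3 look.py w9 wrist side
```

```text
8.5 [0.527  0.2021 0.1087] jaw 44.36 tilt [0.0041 0.    ] [-0.8 -1.9  7. ] 0.122 q [ 0.16  0.3   1.74 -0.    1.11 -0.62]
```

View pics/w9_wrist.png

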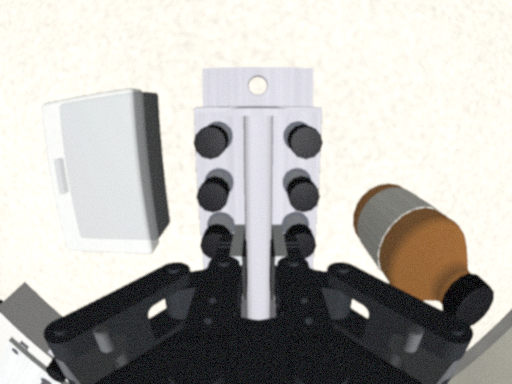

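View pics/w9_side.png

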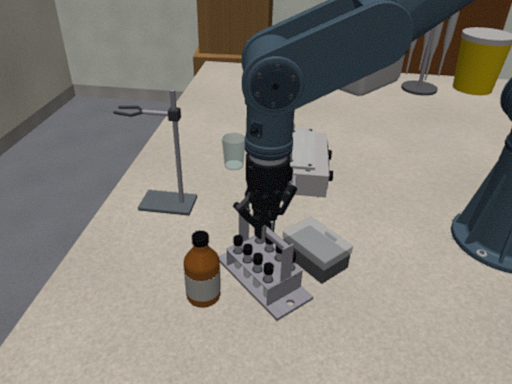

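Call:
jog_arm:
  series:
    - [1,0,0,10,0]
    - [1,0,0,30,0]
    - [1,0,0,60,0]
    - [1,0,0,95,0]
    - [1,0,0,130,0]

```text
t: 9.0
tool_pos: [0.5241, 0.2022, 0.2369]
eef_rot: [-0.267, 0.656, 0.267, 0.654]
contact_force: [0.4, 0.3, -6.2]
finger_gap: 0.119
```

Call:
jog_arm:
  series:
    - [1,0,0,25,0]
    - [1,0,0,35,0]
    - [1,0,0,40,0]
    - [1,0,0,40,0]
    - [1,0,0,40,0]

```text
t: 9.5
tool_pos: [0.5243, 0.202, 0.2743]
eef_rot: [-0.267, 0.656, 0.267, 0.654]
contact_force: [-0.7, 0.2, -7.1]
finger_gap: 0.125
```

```bash
python3 look.py w10 wrist side
```

```text
9.6 [0.5244 0.202  0.2744] jaw 44.35 tilt [-0.0032 -0.0005] [-0.7 -0.6 -6.6] 0.122 q [ 0.16  0.12  1.59  0.    1.44 -0.62]
```

View pics/w10_wrist.png

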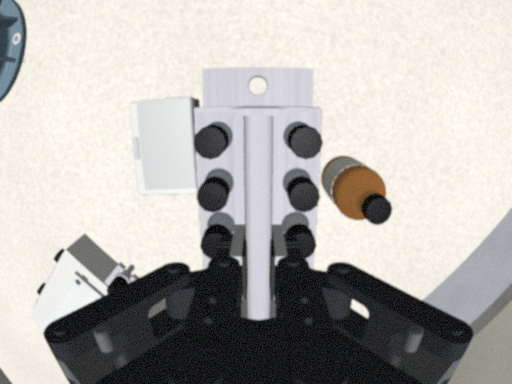

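View pics/w10_side.png

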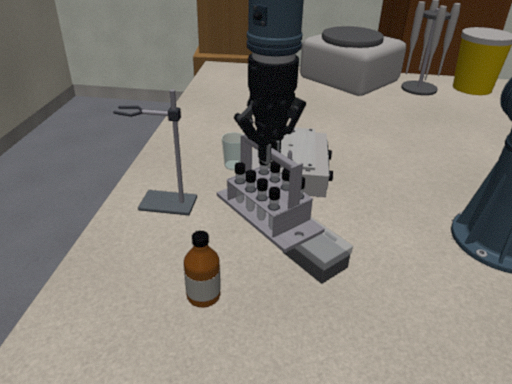

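Call:
jog_arm:
  series:
    - [1,-1,-15,0,-2]
    - [1,-3,-45,0,-5]
    - [1,-5,-80,0,-9]
    - [1,-7,-120,0,-13]
    - [1,-10,-160,0,-17]

```text
t: 10.1
tool_pos: [0.5146, 0.0403, 0.2756]
eef_rot: [-0.166, 0.688, 0.166, 0.687]
contact_force: [1.9, -0.8, -6.2]
finger_gap: 0.121
```

Call:
jog_arm:
  series:
    - [1,-2,-40,0,-4]
    - [1,-5,-80,0,-8]
    - [1,-7,-120,0,-13]
    - [1,-10,-160,0,-17]
    - [1,-12,-195,0,-21]

```text
t: 10.6
tool_pos: [0.5022, -0.1554, 0.2757]
eef_rot: [-0.037, 0.706, 0.037, 0.706]
contact_force: [0.6, 0.3, -7.0]
finger_gap: 0.119
```

Call:
jog_arm:
  series:
    - [1,-2,-30,0,-3]
    - [1,-3,-50,0,-5]
    - [1,-3,-62,0,-5.3]
    - [1,-3,-66,0,-5.3]
    - [1,-3,-66,0,-5.3]

```text
t: 11.1
tool_pos: [0.5001, -0.2188, 0.2759]
eef_rot: [-0.006, 0.707, 0.007, 0.707]
contact_force: [0.1, 1.2, -6.1]
finger_gap: 0.119
```

```bash
python3 look.py w11 wrist side top;python3 crop.py pics/w11_side.png 220 70 350 210 4.2 pics/c3.png
```

```text
11.25 [ 0.5004 -0.2178  0.2762] jaw 1.13 tilt [-0.0002  0.0006] [-0.7 -0.7 -6.1] 0.122 q [-0.63  0.08  1.63  0.    1.43 -0.65]
```

View pics/w11_wrist.png

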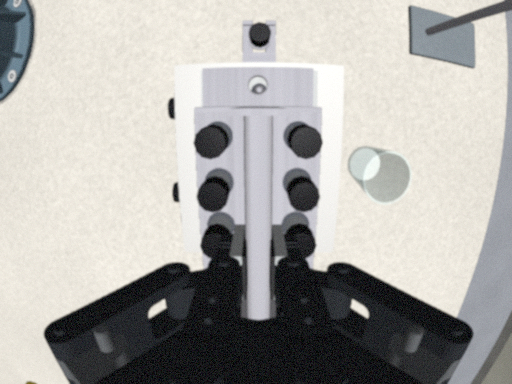

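View pics/c3.png

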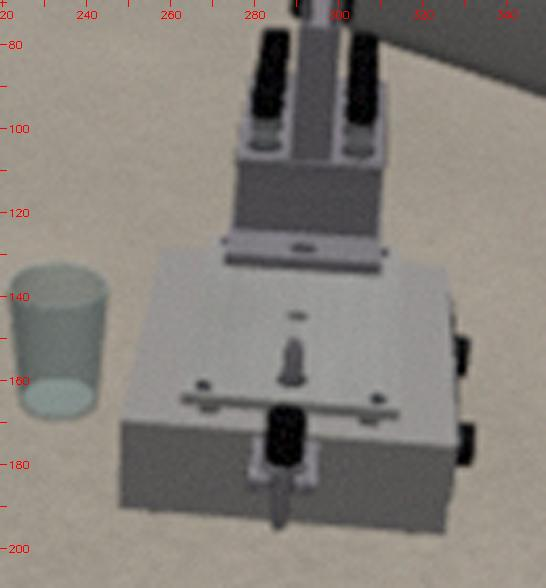

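```bash
python3 crop.py pics/w11_wrist.png 170 10 350 115 4.4 pics/c8.png
```

```text
(no output)
```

View pics/c8.png

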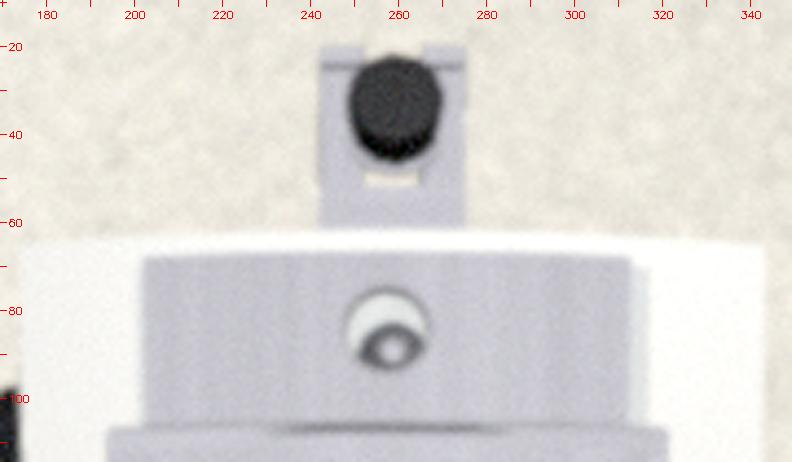

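```bash
cat > fit3.py <<'E'
from h import *
w=ld("w11_wrist.npz")
S=[((-.1,.12,.07),0,(174.5,65.2)),((.1,.12,.07),0,(343.4,65.9)),((-.0195,.172,.0705),0,(242,19.8)),((.0195,.172,.0705),0,(275.5,19.8)),((-.0075,.133,.066),0,(252.7,51.1)),((.0075,.133,.066),0,(264.5,51.1)),((0,.085,.116),1,(259.05,88.4))]
f=lambda p:np.array([proj(w,tf(*p[:3],[np.array(l)+[0,d*p[3],0]]))[0]-px for l,d,px in S])
q=least_squares(lambda p:f(p).ravel(),[.5,-.22,0,0]).x
print("shaker",q[:2].round(4),np.degrees(q[2]).round(2),q[3].round(4),f(q).round(1).tolist())
print("post_a",tf(*q[:3],[[0,.085+q[3],.086]]).round(4))
K=[((0,.085,.008),(257.5,84.)),((-.045,.1,.008),(202,67.9)),((.045,.1,.008),(312.7,67.9))]
g=lambda p:np.array([proj(w,tf(*p[:3],[np.array(l)+[0,0,p[3]]]))[0]-px for l,px in K])
p=least_squares(lambda p:g(p).ravel(),[.5,-.22,0,.168]).x
print("rack",p[[0,1,3]].round(4),np.degrees(p[2]).round(2),g(p).round(1).tolist(),"hole_a",tf(*p[:3],[[0,.085,.0]]).round(4))
E
python3 fit3.py
```

```text
shaker [ 0.4999 -0.2191] 0.97 0.0009 [[-0.5, -0.2], [0.1, -0.6], [0.0, -0.2], [0.2, -0.1], [-0.3, 0.5], [0.8, 0.6], [-0.3, -0.0]]
post_a [[ 0.4985 -0.1332  0.086 ]]
rack [ 0.4988 -0.2183  0.1664] 1.06 [[-0.1, 0.4], [0.1, -0.2], [0.0, -0.2]] hole_a [[ 0.4973 -0.1333  0.    ]]
```

Call:
jog_arm:
  series:
    - [1,1,0,-10,0]
    - [1,1,0,-25,0]
    - [1,1,0,-36,0]
    - [1,1,0,-42,0]
    - [1,1,0,-42,0]

```text
t: 11.75
tool_pos: [0.5004, -0.2182, 0.2324]
eef_rot: [-0.006, 0.708, 0.007, 0.706]
contact_force: [0.7, -0.7, -6.1]
finger_gap: 0.12
```

```bash
python3 look.py w12 wrist side top;python3 crop.py pics/w12_wrist.png 170 10 350 115 4.4 pics/c8.png;python3 crop.py pics/w12_side.png 220 70 350 210 4.2 pics/c3.png
```

```text
11.9 [ 0.5016 -0.2191  0.2347] jaw 1.04 tilt [ 0.0006 -0.0005] [-0.  -0.5 -6.3] 0.123 q [-0.63  0.12  1.67  0.    1.35 -0.65]
```

View pics/c8.png

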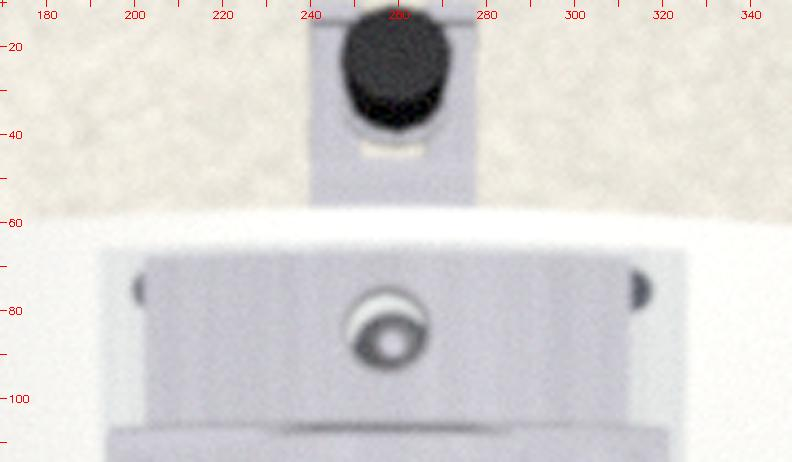

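View pics/c3.png

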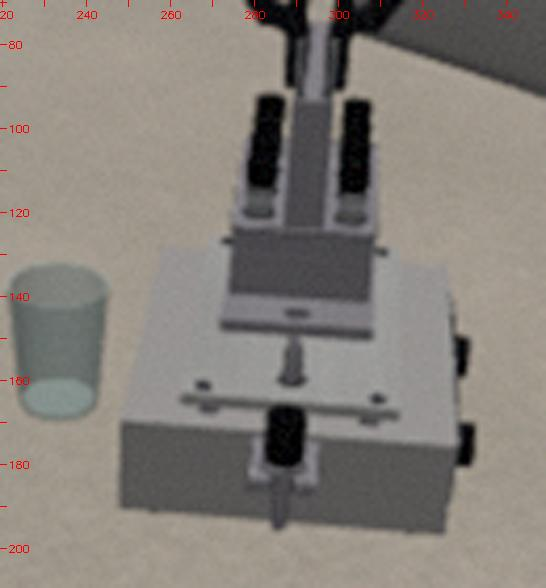

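Run:
```python
from h import *
w=ld("w12_wrist.npz");print(w["tool"])
def inv(px,z):
    return least_squares(lambda p:proj(w,[[p[0],p[1],z]])[0]-px,[.5,-.13]).x
for b in (.124,.126): print("hole",inv((257.5,84.),b+.008))
print("tip",inv((258.7,87.3),.116))
K=[((-.045,.1,.008),(202.3,67.8)),((.045,.1,.008),(312.7,67.8)),((0,.085,.008),(257.5,84.))]
g=lambda p:np.array([proj(w,tf(*p[:3],[np.array(l)+[0,0,p[3]]]))[0]-px for l,px in K])
p=least_squares(lambda p:g(p).ravel(),[.5,-.22,0,.168]).x
print(p[[0,1,3]].round(4),np.degrees(p[2]).round(2))
S=[(-.065,.11,.086,192.2,66.2),(.065,.11,.086,325.5,66.2)]
a=inv((192.2,66.2),.086);b=inv((325.5,66.2),.086);print("deck edge",a,b,np.degrees(np.arctan2(b[1]-a[1],b[0]-a[0])),(a+b)/2)
a=inv((239.5,14.5),.066);b=inv((278,14.5),.066);print(a,b)
```

```text
[ 0.5004477  -0.21821196  0.23236073]
hole [ 0.49752389 -0.13226622]
hole [ 0.4975376  -0.13241212]
tip [ 0.49849537 -0.13396566]
[ 0.499  -0.2174  0.1223] 1.04
deck edge [ 0.43355508 -0.1106545 ] [ 0.56267109 -0.10817959] 1.0981143186845057 [ 0.49811309 -0.10941704]
[ 0.47709229 -0.05230563] [ 0.51675577 -0.05156343]
```

Call:
jog_arm:
  series:
    - [1,1,-1,-2,0]
    - [1,1,-1,-6,0]
    - [1,1,-1,-10,0]
    - [1,1,-1,-14,0]
    - [1,1,-1,-14,0]

```text
t: 12.4
tool_pos: [0.5018, -0.2196, 0.2193]
eef_rot: [-0.006, 0.708, 0.007, 0.707]
contact_force: [-0.1, 0.3, -7.0]
finger_gap: 0.12
```

```bash
python3 look.py w13 wrist side;python3 crop.py pics/w13_wrist.png 170 10 350 115 4.4 pics/c8.png;python3 crop.py pics/w13_side.png 220 70 350 210 4.2 pics/c3.png
```

```text
12.5 [ 0.5022 -0.2198  0.2201] jaw 1.05 tilt [-0.0003  0.0003] [-0.   0.7 -6.1] 0.12 q [-0.63  0.13  1.69  0.    1.32 -0.65]
```

View pics/c8.png

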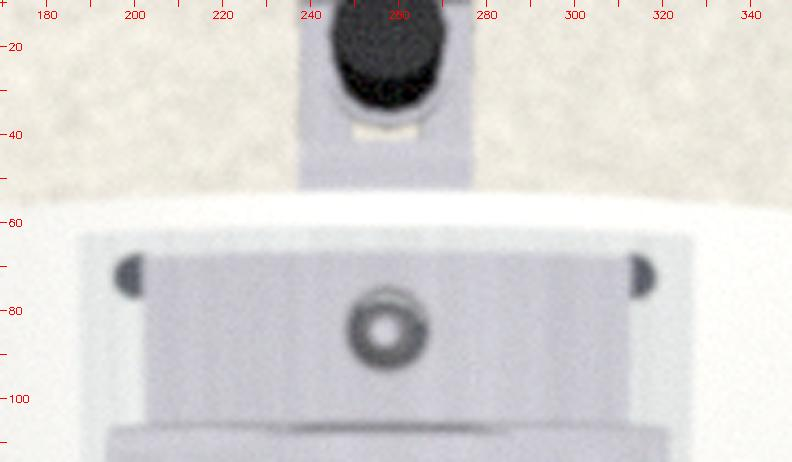

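View pics/c3.png

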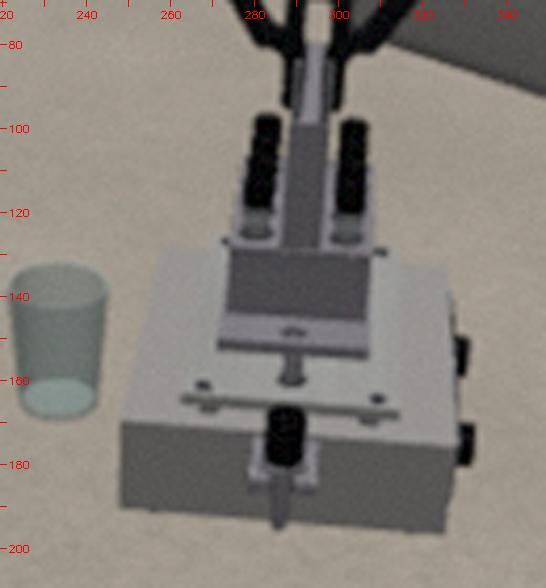

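Call:
jog_arm:
  series:
    - [1,0,-1,-2,0]
    - [1,0,-1,-5,0]
    - [1,0,-1,-8,0]
    - [1,0,-1,-11,0]
    - [1,0,-1,-14,0]

```text
t: 13.0
tool_pos: [0.5022, -0.2208, 0.2059]
eef_rot: [-0.006, 0.707, 0.007, 0.707]
contact_force: [-0.6, 0.1, -5.7]
finger_gap: 0.124
```

```bash
python3 look.py w14 wrist side;python3 crop.py pics/w14_wrist.png 170 10 350 115 4.4 pics/c8.png;python3 crop.py pics/w14_side.png 220 70 350 210 4.2 pics/c3.png
```

```text
13.1 [ 0.502  -0.2207  0.2056] jaw 1.05 tilt [-0.0008  0.0005] [ 0.4  0.1 -6.2] 0.119 q [-0.63  0.15  1.7  -0.    1.3  -0.65]
```

View pics/c8.png

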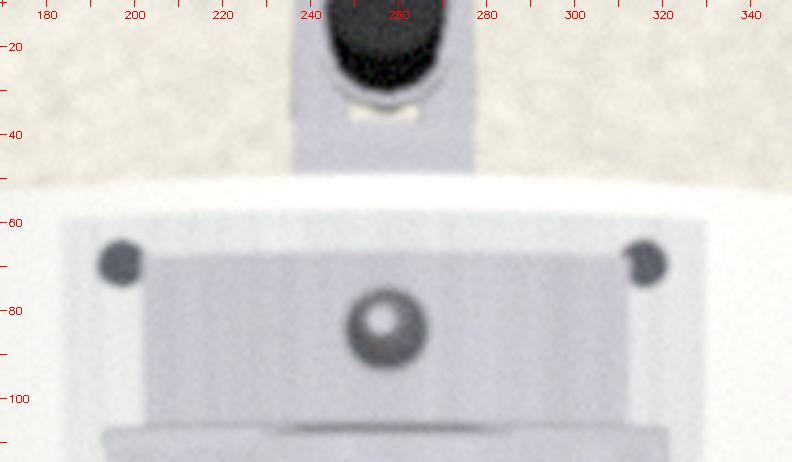

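View pics/c3.png

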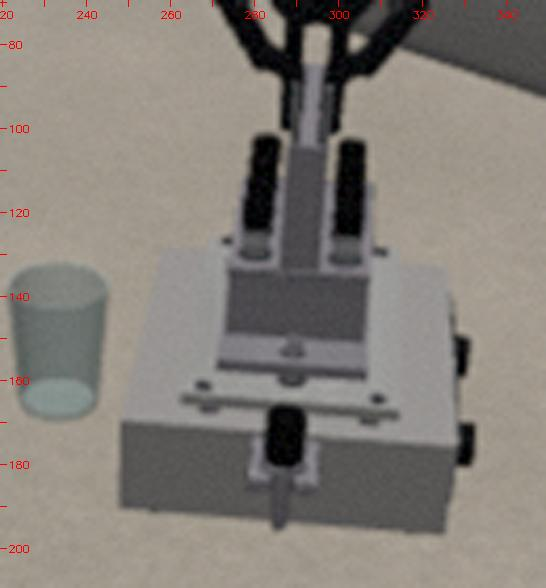

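Call:
jog_arm:
  series:
    - [1,-0.5,0,-2,0]
    - [1,-0.5,0,-4,0]
    - [1,-0.5,0,-6,0]
    - [1,-0.5,0,-7,0]
    - [1,-0.5,0,-8,0]

```text
t: 13.6
tool_pos: [0.5018, -0.2209, 0.1982]
eef_rot: [-0.006, 0.707, 0.006, 0.707]
contact_force: [-0.3, 0.3, -6.7]
finger_gap: 0.118
```

Call:
jog_arm:
  series:
    - [1,0,0,-0.5,0]
    - [1,0,0,-1,0]
    - [1,0,0,-1.5,0]
    - [1,0,0,-2,0]
    - [1,0,0,-2,0]

```text
t: 14.1
tool_pos: [0.5018, -0.2209, 0.1962]
eef_rot: [-0.006, 0.707, 0.006, 0.707]
contact_force: [0.0, -0.2, -7.6]
finger_gap: 0.12
```

```bash
python3 look.py w15 wrist side;python3 crop.py pics/w15_wrist.png 170 10 350 115 4.4 pics/c8.png;python3 crop.py pics/w15_side.png 220 70 350 210 4.2 pics/c3.png
```

```text
14.2 [ 0.5018 -0.2209  0.1962] jaw 1.05 tilt [-0.0001 -0.    ] [-0.1  0.1 -6.4] 0.121 q [-0.63  0.16  1.71 -0.    1.28 -0.65]
```

View pics/c8.png

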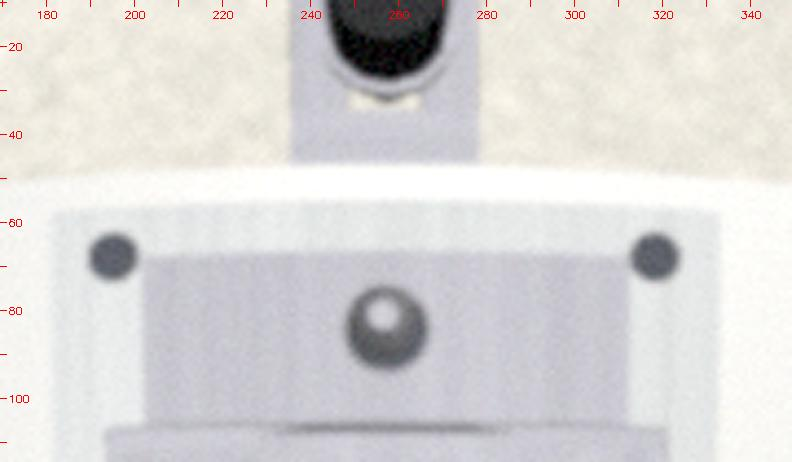

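View pics/c3.png

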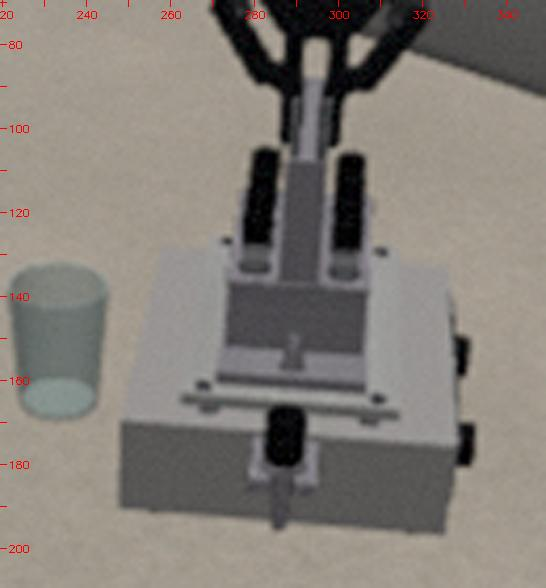

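Call:
jog_arm:
  series:
    - [1,0,0,-0.5,0]
    - [1,0,0,-1,0]
    - [1,0,0,-1.5,0]
    - [1,0,0,-2,0]
    - [1,0,0,-2,0]

```text
t: 14.7
tool_pos: [0.5019, -0.2206, 0.1949]
eef_rot: [-0.006, 0.707, 0.007, 0.707]
contact_force: [-2.8, 3.8, 0.7]
finger_gap: 0.123
```

Call:
jog_arm:
  series:
    - [1,0,0,-0.3,0]
    - [1,0,0,-0.6,0]
    - [1,0,0,-0.9,0]
    - [1,0,0,-1.2,0]
    - [1,0,0,-1.2,0]

```text
t: 15.2
tool_pos: [0.502, -0.2208, 0.1949]
eef_rot: [-0.007, 0.707, 0.006, 0.707]
contact_force: [-5.5, 5.4, 9.6]
finger_gap: 0.12
```

```bash
python3 look.py w16 wrist side;python3 crop.py pics/w16_wrist.png 170 10 350 115 4.4 pics/c8.png;python3 crop.py pics/w16_side.png 220 70 350 210 4.2 pics/c3.png
```

```text
15.3 [ 0.502  -0.2208  0.1949] jaw 1.07 tilt [ 0.0007 -0.0005] [-5.4  5.6  8.4] 0.122 q [-0.63  0.16  1.71  0.    1.27 -0.65]
```

View pics/c3.png

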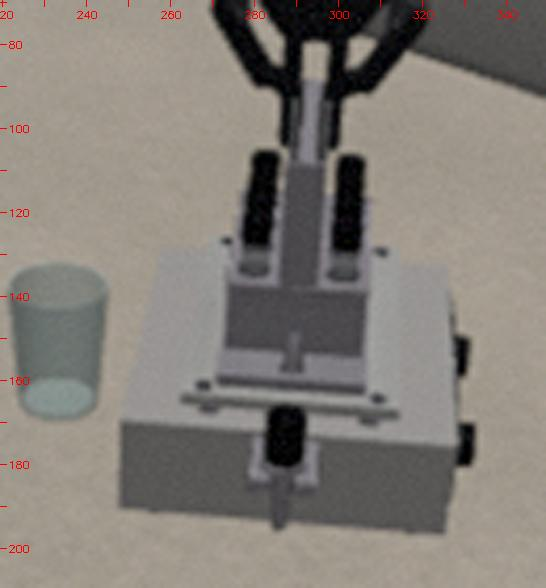

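View pics/c8.png

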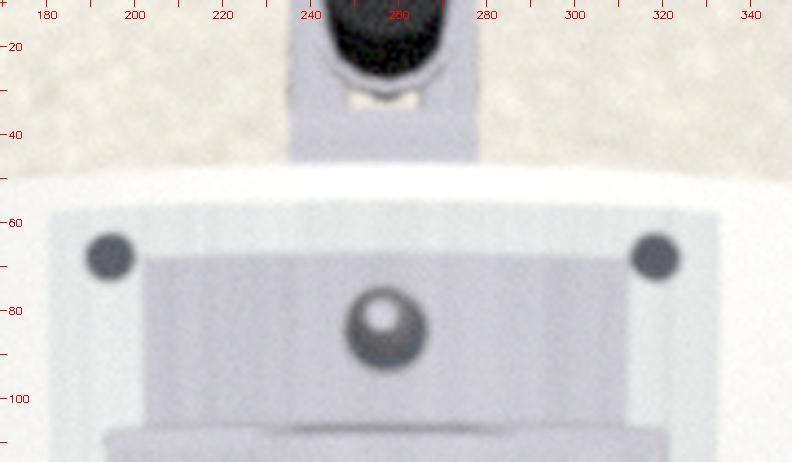

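Call:
jog_arm:
  series:
    - [1,-0.5,0.5,0,0]
    - [1,-0.5,0.5,0,0]
    - [1,-1,1,0,0]
    - [1,-1,1,0,0]
    - [1,-1,1,0,0]

```text
t: 15.8
tool_pos: [0.5015, -0.2208, 0.1947]
eef_rot: [-0.007, 0.706, 0.006, 0.708]
contact_force: [-3.3, 2.0, 7.6]
finger_gap: 0.122
```

Call:
jog_arm:
  series:
    - [1,0,0,1,0]
    - [1,0,0,1,0]
    - [0.4,0,0,1,0]
    - [-0.2,0,0,1,0]
    - [-0.2,0,0,1,0]

```text
t: 16.3
tool_pos: [0.5009, -0.2199, 0.194]
eef_rot: [-0.006, 0.707, 0.006, 0.707]
contact_force: [-0.5, 0.2, 0.3]
finger_gap: 0.597
```

```bash
python3 look.py w17 wrist side;python3 crop.py pics/w17_side.png 220 70 350 210 4.2 pics/c3.png
```

```text
16.4 [ 0.5008 -0.2199  0.194 ] jaw 1.05 tilt [-0.      0.0001] [-0.7 -0.7 -0.2] 0.602 q [-0.63  0.16  1.71  0.    1.27 -0.65]
```

View pics/w17_wrist.png

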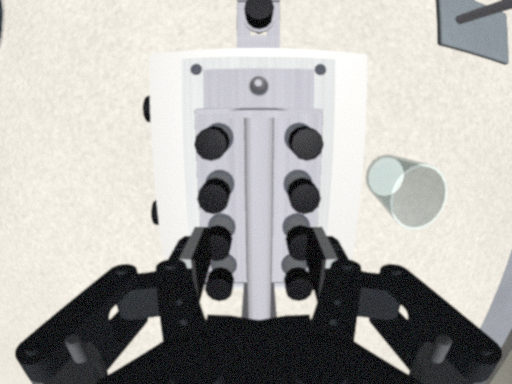

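View pics/c3.png

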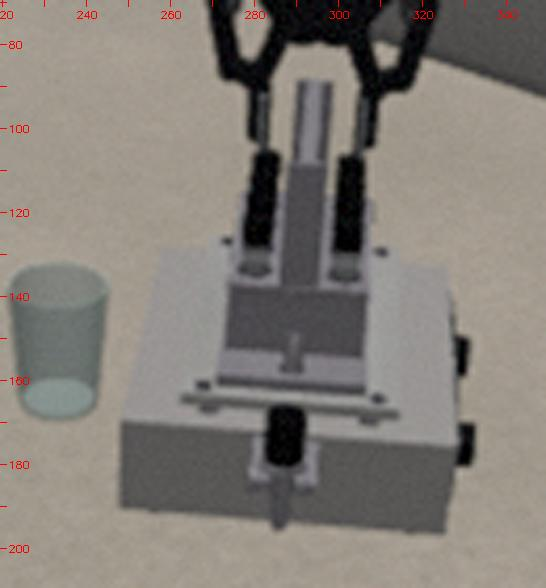

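Released, the rack didn't move. I'll rise clear and check from above.

Call:
jog_arm:
  series:
    - [-0.2,0,0,20,0]
    - [-0.2,0,0,55,0]
    - [-0.2,0,0,95,0]
    - [-0.2,0,0,130,0]
    - [-0.2,0,0,130,0]

```text
t: 16.9
tool_pos: [0.503, -0.2213, 0.3304]
eef_rot: [-0.009, 0.704, 0.004, 0.71]
contact_force: [0.9, -0.8, 0.5]
finger_gap: 0.595
```

Call:
jog_arm:
  series:
    - [-0.2,0,-40,10,0]
    - [-0.2,0,-80,10,0]
    - [-0.2,0,-100,10,0]
    - [-0.2,0,-100,10,0]
    - [-0.2,0,-100,10,0]

```text
t: 17.4
tool_pos: [0.5005, -0.3194, 0.3329]
eef_rot: [-0.005, 0.708, 0.007, 0.707]
contact_force: [-0.3, 0.3, 0.2]
finger_gap: 0.598
```

```bash
python3 look.py w18 wrist side top;python3 crop.py pics/w18_wrist.png 160 20 360 260 2.5 pics/c8.png;python3 crop.py pics/w18_side.png 220 70 350 210 4.2 pics/c3.png
```

```text
17.55 [ 0.501  -0.3186  0.3339] jaw 1.12 tilt [-0.0002  0.0007] [0.6 0.5 0.4] 0.601 q [-0.77  0.16  1.43  0.    1.56 -0.79]
```

View pics/c3.png

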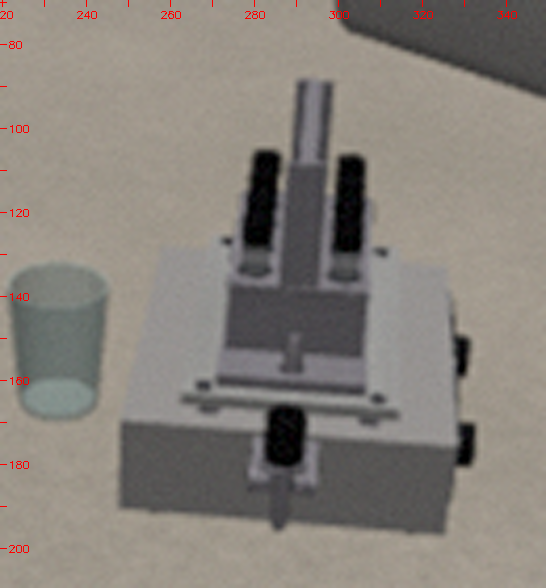

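View pics/c8.png

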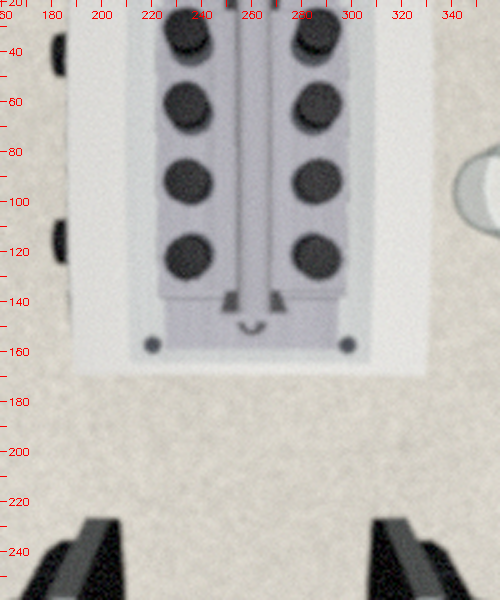

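View pics/w18_top.png

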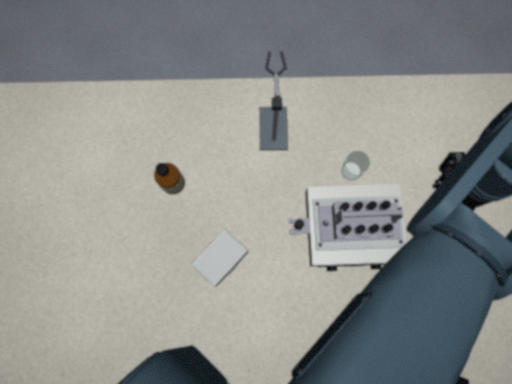

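```bash
python3 crop.py pics/w18_wrist.png 210 120 320 175 7 pics/c9.png
python3 - <<'E'
from h import *
w=ld("w18_wrist.npz");s=ld("w18_side.npz");sh=(.5,-.2195,np.radians(1.02))
for d in (0,):
  for z in (.086,.090,.096):
    print(z,"wrist -y corners",proj(w,tf(*sh,[(-.045,-.1,z+.008),(.045,-.1,z+.008)])).round(1).tolist(),
     "side +y bottom corners",proj(s,tf(*sh,[(.045,.1,z),(-.045,.1,z)])).round(1).tolist())
print("deck -y wrist",proj(w,tf(*sh,[(-.065,-.11,.086),(.065,-.11,.086)])).round(1).tolist(),"deck side",proj(s,tf(*sh,[(.065,.11,.086),(-.065,.11,.086)])).round(1).tolist())
E
```

```text
0.086 wrist -y corners [[225.4, 158.5], [294.2, 158.6]] side +y bottom corners [[270.4, 161.5], [306.3, 164.2]]
0.09 wrist -y corners [[225.0, 159.0], [294.6, 159.1]] side +y bottom corners [[270.4, 160.1], [306.4, 162.8]]
0.096 wrist -y corners [[224.5, 159.9], [295.1, 160.0]] side +y bottom corners [[270.5, 158.1], [306.6, 160.7]]
deck -y wrist [[211.5, 164.9], [308.0, 165.0]] deck side [[262.1, 162.9], [314.3, 166.8]]
```

View pics/c9.png

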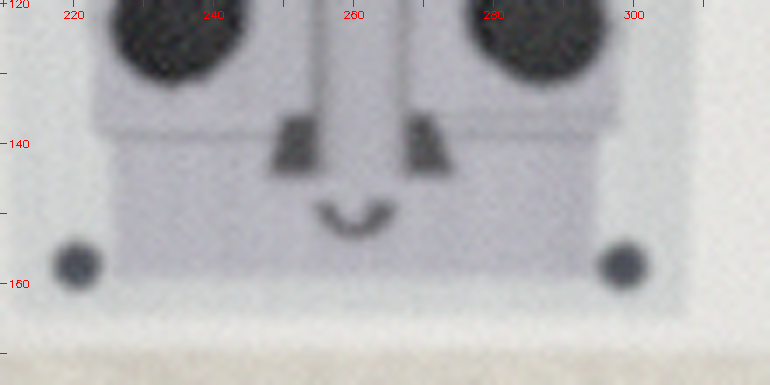

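Run:
```python
import cv2,numpy as np
im=np.load("w18_side.npz")["img"][:,:,::-1]
c=im[140:180,245:330];c=cv2.convertScaleAbs(cv2.resize(c,None,fx=9,fy=9,interpolation=cv2.INTER_CUBIC),alpha=1.8)
for y in range(140,180,5): cv2.putText(c,str(y),(0,int((y-140+.5)*9)+4),0,.35,(0,0,255),1)
for x in range(250,330,10): cv2.putText(c,str(x),(int((x-245+.5)*9)-10,10),0,.35,(0,0,255),1)
import sys;sys.path.insert(0,".")
from h import *
s=ld("w18_side.npz");sh=(.5,-.2195,np.radians(1.02))
def dr(P,col):
    for u,v in proj(s,tf(*sh,P))+[0,0.8]: cv2.circle(c,(int((u-245+.5)*9),int((v-140+.5)*9)),3,col,-1)
dr([(.045,.1,.086),(-.045,.1,.086),(.045,.1,.094),(-.045,.1,.094)],(0,255,0))
dr([(.065,.11,.086),(-.065,.11,.086),(.065,.11,.078),(-.065,.11,.078)],(255,0,0))
dr([(0,.085,.116)],(0,0,255))
cv2.imwrite("pics/c10.png",c)
```

```text
(no output)
```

View pics/c10.png

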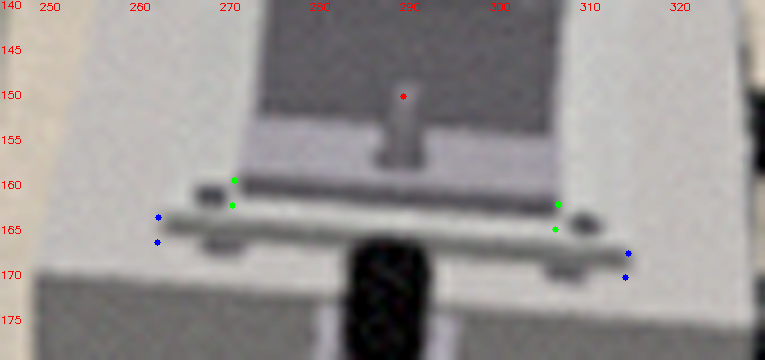

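```bash
python3 -c "
from rig import r
print(r.finish_job())"
```

```text
the job is handed in; nothing more can be done
None
```

The shaker is set up and the job is handed in, with the last pictures at about 17.5 s of the 66 s allowed. The hand-in gives no verdict, so everything below comes from my own checks.

**Lock pin:** I lifted it out and lowered it into the bracket notch. The side and wrist pictures show it hanging upright by its flange on the fork, and it had not moved in the last side picture.

**Rack:** I picked it up by the bail, turned it about 43° and lowered it onto the posts while watching post_a through its hole. Contact came at a tool height of 0.195 m. That matches the grasp height on the bench (0.109 m) plus the deck height (0.086 m), so the rack should be fully home. I pressed it on with only about 15 N (limit 60 N), and it did not shift when released.

**Last checks:**
- The upper edges of the rack's base plate line up with the seated position in both the side and wrist pictures.
- The lower edge appeared about 1 px (roughly 3 mm) higher than predicted in the side picture. The deck's edge looked thin in the same way, so I put this down to blur.
- Post_b could only be partly seen under the bail.
- The arm is clear of everything, and the bottle, tip box, beaker and clamp stand were not touched.

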